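# Close up the roof fan's terminal box

## Task

Close up the roof fan's terminal box: slide the lock bar back to its unlocked end stop, where its tongues leave the tab slots free, then lay every loose black cover in a bay of its own (any bay) with its tab in the slot on the lock side, and press each one down until it sits level and flush with the rim. When all the covers are down, slide the lock bar fully home to its locked end stop so that its tongues hold the tabs; leave the mug, the spool core and the hex keys where they are.

Things in the scene. Friction and masses are not known exactly. Their poses are not given: they have to be found in the camera images.
- tbox: fixed aluminium terminal box, 150 (its x) x 320 (its y) x 40 mm high; origin: centre of its underside, z up. Four open bays in a row along its y, 74 mm apart, each a T-shaped recess 10 mm deep from the rim: 87 (x) x 67 (y) mm for a cover's body and, on the +x side, a slot 35 mm wide for its tab. A sliding lock bar runs along the +x edge
- bay1 (a point): bay 1 (box x -20, y -111 mm): where the origin of a fully pressed cover lies, 10 mm below the rim; axes as the box's. Two stiff rests, 16 mm to -x and 22 mm to +x of here, stand 6 mm higher: a cover laid in lies on them 6 mm proud, within the bay's walls. Each rest goes down under some 4 N and stays where pushed (an off-centre push leaves a slope) until the cover lies on fixed ledges
- bay2 (a point): bay 2 (box x -20, y -37 mm): where the origin of a fully pressed cover lies, 10 mm below the rim; axes as the box's. Two stiff rests, 16 mm to -x and 22 mm to +x of here, stand 6 mm higher: a cover laid in lies on them 6 mm proud, within the bay's walls. Each rest goes down under some 4 N and stays where pushed (an off-centre push leaves a slope) until the cover lies on fixed ledges
- bay3 (a point): bay 3 (box x -20, y 37 mm): where the origin of a fully pressed cover lies, 10 mm below the rim; axes as the box's. Two stiff rests, 16 mm to -x and 22 mm to +x of here, stand 6 mm higher: a cover laid in lies on them 6 mm proud, within the bay's walls. Each rest goes down under some 4 N and stays where pushed (an off-centre push leaves a slope) until the cover lies on fixed ledges
- bay4 (a point): bay 4 (box x -20, y 111 mm): where the origin of a fully pressed cover lies, 10 mm below the rim; axes as the box's. Two stiff rests, 16 mm to -x and 22 mm to +x of here, stand 6 mm higher: a cover laid in lies on them 6 mm proud, within the bay's walls. Each rest goes down under some 4 N and stays where pushed (an off-centre push leaves a slope) until the cover lies on fixed ledges
- lock (a joint): lock bar, m: 0 = unlocked end stop (tongues between the tab slots), 0.037 = locked end stop (a tongue over each slot); grows towards box +y; friction 3 N. Bar 24 x 246 mm on the box's +x edge, top 52 mm above the box's underside; four tongues 24 mm wide reach 34 mm from its middle line towards the bays, underside 2 mm above the rim: they clear flush covers, strike proud tabs
- lock_top (a point): on the black grip block in the middle of the lock bar (18 mm along the box's x, 24 mm along the box's y), on its centre line, 10 mm below its top and 24 mm above the bar; moves with the bar; axes as the box's
- cover1: loose black plastic cover, T-shaped: body 80 (its x) x 60 (y) x 10 mm thick and an equally thick tab 26 wide (y) from x = 40 to 62 mm. On top a grip rib 44 long (x) x 14 (y), centred at x = -10 mm, 10 to 35 mm above the underside. 90 g. Origin: centre of the body's underside; x to the tab, z up. 3 or 4 alike covers are there, the rest absent
- cover2: loose black plastic cover, T-shaped: body 80 (its x) x 60 (y) x 10 mm thick and an equally thick tab 26 wide (y) from x = 40 to 62 mm. On top a grip rib 44 long (x) x 14 (y), centred at x = -10 mm, 10 to 35 mm above the underside. 90 g. Origin: centre of the body's underside; x to the tab, z up. 3 or 4 alike covers are there, the rest absent
- cover3: loose black plastic cover, T-shaped: body 80 (its x) x 60 (y) x 10 mm thick and an equally thick tab 26 wide (y) from x = 40 to 62 mm. On top a grip rib 44 long (x) x 14 (y), centred at x = -10 mm, 10 to 35 mm above the underside. 90 g. Origin: centre of the body's underside; x to the tab, z up. 3 or 4 alike covers are there, the rest absent
- cover4: loose black plastic cover, T-shaped: body 80 (its x) x 60 (y) x 10 mm thick and an equally thick tab 26 wide (y) from x = 40 to 62 mm. On top a grip rib 44 long (x) x 14 (y), centred at x = -10 mm, 10 to 35 mm above the underside. 90 g. Origin: centre of the body's underside; x to the tab, z up. 3 or 4 alike covers are there, the rest absent
- cover1_tab (a point): top of the tab of cover1, at 51, 0, 10 mm in the cover's frame
- cover2_tab (a point): top of the tab of cover2, at 51, 0, 10 mm in the cover's frame
- cover3_tab (a point): top of the tab of cover3, at 51, 0, 10 mm in the cover's frame
- cover4_tab (a point): top of the tab of cover4, at 51, 0, 10 mm in the cover's frame
- mug: brown ceramic mug, 72 mm across, 80 mm high, bystander; origin: centre of its underside
- spool: yellow plastic spool core, 68 mm across, 70 mm high, standing, bystander; origin: centre of its underside
- key1: steel hex key lying flat, 110 mm long, 8 mm thick, bystander; origin: middle of its long arm's underside
- key2: steel hex key lying flat, 90 mm long, 6 mm thick, bystander; origin: middle of its long arm's underside
Mind the look-alikes: they are no part of the job. What is shaped like the cover3 but turquoise is not meant. What is shaped like the cover2 but turquoise is not meant.

How it is judged:
By the outcome, as a careful person would: the job done as asked, in the order asked, and still so for the second after the job is handed in, with the robot touching nothing.
Of cover1, cover2, cover3, cover4 only 3 to 4 are there at a start; the rules pass over those that are not, and their reading is None.
At some moment in a run one of cover1, cover2, cover3, cover4 may be knocked a few centimetres aside while the robot is not near it.
Once in a run the grip may slacken for a moment while it holds something.
It also fails if it takes over 208 s, if anything falls off the work surface, if the arm or the gripper's body presses on something with over 40 N, if the wrist force passes 120 N, or if a joint passes its speed limit or range.

## Robot

A 7-joint arm with a two-finger parallel gripper is mounted at the origin on the work surface. World frame = base frame: x ahead of the robot, y to its left, z up, the work surface at z = 0. Lengths are in m, angles in rad, forces in N, time in s.
With the tool pointing down it reaches from about 0.4 to 0.85 m from the base axis. Payload 10.4 kg.
Tool frame: the origin (TCP) lies between the finger pads; the fingertips stand 19 mm ahead of it and the grasp point (between the pads) is the TCP (manip.tips_ahead is the distance from the TCP to the fingertips, in m); z points along the fingers, y is the line along which they close (so a half turn about z gives the same grasp; the last joint's range is limited). The gripper opens to 85 mm and grips with 20 to 120 N. Pads are 22 mm wide; open, the fingers measure 114 mm over their backs; the gripper's body (76 mm by 85 mm) begins 54 mm behind the grasp point. The pads swing forward as they close: fully open they stand 13 mm farther back than shut.
Start: joints at [1.17, 0.332, -0.065, 1.46, 0.022, 1.35, -0.088], TCP at [0.231, -0.581, 0.25] pointing down, gripper open.
Joint ranges: [-2.6, 2.6], [-0.5, 2.12], [-1.47, 1.34], [0.16, 2.42], [-1.27, 4.41], [0.06, 2.06], [-2.6, 2.6]. Speed limits (rad/s): [2.22, 2.22, 2.79, 2.79, 3.14, 3.14, 3.14].

## Interface

Orientations are given as a unit quaternion [x, y, z, w].
In Python, from workcell import manip, viewer gives the robot as it stands.
- The arm moves only by the tool arm_command, never from a script. Its argument "series" is text: rows parted by semicolons, each of 5 numbers parted by spaces: the closure, from 0 (fully open) to 1 (shut), then the shift along the tool's x, y, z normalised to -1 to 1, where 1 is 0.4 m, then the turn about the tool's z normalised to -1 to 1, where 1 is 180 degrees. In form: jaw tx ty tz spin; .... A call has exactly 10 rows; each row shifts and turns the commanded pose from where the row before left it, along the tool's axes as they then stand; what a row does not reach is not made up. A row lasts 1/8 s, in which the tool goes at most 62.5 mm and 10.7 degrees, less where a joint would pass 70% of its speed; a pose out of reach is approached as far as the arm can. A call with a number of a shift or a turn outside -1 to 1 is refused whole. A call with a gripper value outside its range is refused whole. The fingers move at their own pace and stop on an object; "newtons" is the grip in N (left out, the last holds). Time passes only in rows, so rows that do not move let the fingers close, or fill a call up. It gives the time, the measured TCP pose, the force, the opening and the grip force at its end, in the units of the state.
- manip.get_obs(): the state, without advancing time (a new reading comes with each control period).
- viewer.camera(name): name is "side" or "top"; returns a dict with "pixels" (400x640x3 uint8, red, green, blue), "intrinsics" (3x3 intrinsics, pixels), "extrinsics" (4x4, takes a point from world to camera coordinates). Camera axes: x right, y up, looking along -z (the intrinsics and any distortion apply to the point x, -y, -z); pixel columns grow to the right and rows downward; lengths in m; the calibration is good to about 2 mm. A picture is of the moment at which its call begins. There is no depth.
- manip.hand_in(): hands the job in; it is judged then, once.
The state is a dict: "clock": time; "joint_pos": joint angles; "joint_velocities": joint speeds; "tau": joint torques, N m; "position": TCP position; "ee_rot": TCP orientation; "ft_force": force on the tool from outside, world axes, zero at the start; "torque": the same for the moment, N m; "grip_width": opening from 0.0 (shut) to 1.0 (fully open); "grasp_force": force on a finger pad.
Only numpy, scipy, OpenCV 4.12 (cv2) and the standard library are available. Lean on these libraries where they do the work, as an engineer would, in place of code of your own. Each camera call takes 0.05 s, during which the arm holds its last target. There are 200 camera calls.

## Working session

There is one attempt and no reset: what is moved stays moved. The work goes in short steps, Python scripts to look and compute and a tool call to move; the robot and the scene stay as the last step left them, time stands still between calls to the robot, and variables do not carry over. Pictures are saved under pics/ and viewed, at most 14 in all, crops included, and the job is handed in when it is done.

Besides the shell and the picture viewer there is one more tool, called after "Request:" as a command line: name --argument value ..., lists and objects as JSON in quotes. arm_command: Moves the arm, as the interface text tells. Scaled input: -1 to 1 covers 0.4 m each way for a shift and 180 degrees each way for a turn. Its arguments: {"type":"object","properties":{"series":{"type":"string"},"newtons":{"type":"number"}},"required":["series"]}

```bash
mkdir -p pics; ls; python3 - <<'E'
from workcell import manip, viewer
import cv2,numpy as np
o=manip.get_obs(); print({k:np.round(v,3).tolist() for k,v in o.items()}, manip.tips_ahead)
for n in("top","side"):
    c=viewer.camera(n); cv2.imwrite(f"pics/{n}0.png",c["pixels"][:,:,::-1]); print(n,np.round(c["intrinsics"],2).tolist(),np.round(c["extrinsics"],4).tolist(),[k for k in c])
E
```

```text
pics
{'clock': 0.0, 'joint_pos': [1.17, 0.333, -0.065, 1.461, 0.022, 1.35, -0.088], 'joint_velocities': [0.0, 0.003, -0.0, 0.001, 0.002, 0.0, 0.001], 'tau': [-0.0, -62.544, 0.049, -39.161, 0.016, 0.01, 0.0], 'position': [0.23, -0.581, 0.249], 'ee_rot': [0.982, 0.188, -0.0, -0.001], 'ft_force': [0.283, -0.122, -0.549], 'torque': [0.003, -0.01, 0.013], 'grasp_force': 0.0, 'grip_width': 1.002} 0.019
top [[370.99, 0.0, 316.41], [0.0, 370.99, 200.67], [0.0, 0.0, 1.0]] [[0.0939, -0.9956, 0.0048, -0.0555], [0.9754, 0.0929, 0.1999, -0.567], [-0.1995, -0.0141, 0.9798, -1.1541], [0.0, 0.0, 0.0, 1.0]] ['pixels', 'intrinsics', 'extrinsics']
side [[425.02, 0.0, 322.21], [0.0, 425.02, 206.12], [0.0, 0.0, 1.0]] [[0.9559, -0.2935, 0.0075, -0.5345], [0.1714, 0.5787, 0.7973, -0.1774], [-0.2384, -0.7609, 0.6035, -1.2088], [0.0, 0.0, 0.0, 1.0]] ['pixels', 'intrinsics', 'extrinsics']
```

View pics/top0.png

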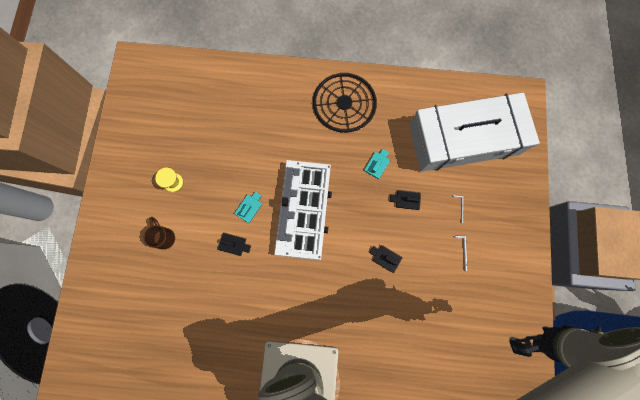

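View pics/side0.png

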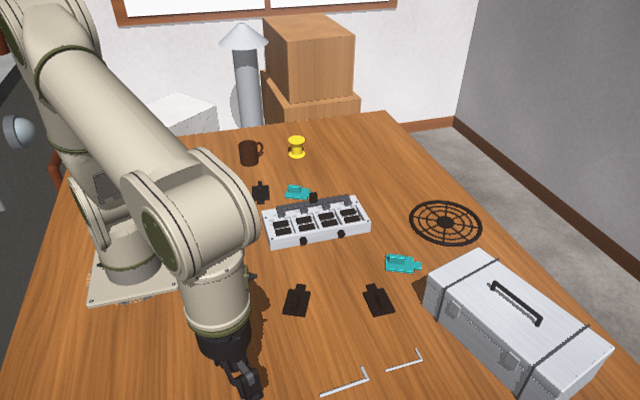

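```bash
cat > h.py <<'E'
from workcell import manip, viewer
import cv2,numpy as np
def cam(n="top"):
    c=viewer.camera(n); return c["pixels"],c["intrinsics"],c["extrinsics"]
def ray(K,E,uv,z):
    uv=np.atleast_2d(uv).astype(float)
    d=np.c_[(uv[:,0]-K[0,2])/K[0,0],-(uv[:,1]-K[1,2])/K[1,1],-np.ones(len(uv))]
    R,t=E[:3,:3],E[:3,3]; C=-R.T@t; d=d@R
    return C+d*((z-C[2])/d[:,2])[:,None]
def proj(K,E,P):
    p=np.atleast_2d(P)@E[:3,:3].T+E[:3,3]
    return np.c_[K[0,2]+K[0,0]*p[:,0]/-p[:,2],K[1,2]-K[1,1]*p[:,1]/-p[:,2]]
def blobs(mask,lo,hi):
    n,l,s,c=cv2.connectedComponentsWithStats(mask.astype(np.uint8)); 
    return [(l==i,s[i],c[i]) for i in range(1,n) if lo<s[i][4]<hi]
def covers(img,K,E,z=.005,thr=70):
    m=img.max(2)<thr; out=[]
    for b,s,c in blobs(m,250,1500):
        v,u=np.nonzero(b); P=ray(K,E,np.c_[u,v],z)[:,:2]; mu=P.mean(0); Q=P-mu
        w,V=np.linalg.eigh(Q.T@Q/len(Q)); x=V[:,1]; 
        if ((Q@x)**3).mean()<0: x=-x
        a=np.arctan2(x[1],x[0]); o=mu-.00543*x
        out.append((c.round(1),int(s[4]),o.round(4),np.degrees(a).round(1),np.sqrt(w).round(4)))
    return out
E
python3 - <<'E'
from h import *
img,K,E=cam(); print("C",-E[:3,:3].T@E[:3,3])
for r in covers(img,K,E): print(r)
w=img.min(2)>150
for b,s,c in blobs(w,300,20000):
    print("white",s,c)
a=cv2.resize(img[150:270,265:345],None,fx=5,fy=5,interpolation=cv2.INTER_CUBIC)
r=np.vstack([cv2.resize(img[a0:a0+50,b0:b0+50],(200,200),interpolation=cv2.INTER_CUBIC) for a0,b0 in((175,380),(235,360),(220,210))])
cv2.imwrite("pics/c1.png",np.hstack([a,r])[:,:,::-1])
E
```

```text
C [ 0.32798417 -0.01887359  1.24444349]
(array([343.9, 103. ]), 571, array([ 0.9434, -0.0635]), np.float64(-27.1), array([0.0751, 0.0783]))
(array([406. , 199.6]), 443, array([ 0.6129, -0.3108]), np.float64(88.4), array([0.0163, 0.0268]))
(array([586.6, 242.3]), 1182, array([ 0.5197, -0.9141]), np.float64(-0.9), array([0.0176, 0.0629]))
(array([159.1, 237.2]), 461, array([0.4059, 0.5043]), np.float64(80.2), array([0.0189, 0.0278]))
(array([232.9, 244.5]), 465, array([0.4067, 0.2668]), np.float64(-99.1), array([0.0158, 0.027 ]))
(array([385.4, 257.9]), 480, array([ 0.4073, -0.2511]), np.float64(64.7), array([0.0163, 0.0264]))
(array([288.6, 377.7]), 1116, array([0.0164, 0.0275]), np.float64(120.7), array([0.021 , 0.0451]))
white [  0   0  17  33 316] [ 6.76265823 14.10759494]
white [  79   18   80   71 1483] [109.66014835  52.13149022]
white [ 400   33   84   39 1295] [434.65173745  56.48339768]
white [ 546   78   86  132 5966] [580.39104928 150.24120013]
white [508  93  32  54 889] [523.35433071 119.1856018 ]
white [ 437   96   83   64 3635] [477.75790922 127.1218707 ]
white [418 107  30  55 943] [432.31389183 134.35949099]
white [ 275  160   56  100 2363] [304.88827761 212.20143885]
white [   0  184   80  104 2835] [ 45.90335097 231.48641975]
white [573 274  62  15 532] [601.87406015 281.36466165]
white [ 278  344   60   56 1322] [317.78668684 363.1225416 ]
white [606 368  34  32 408] [628.30637255 391.06862745]
```

View pics/c1.png

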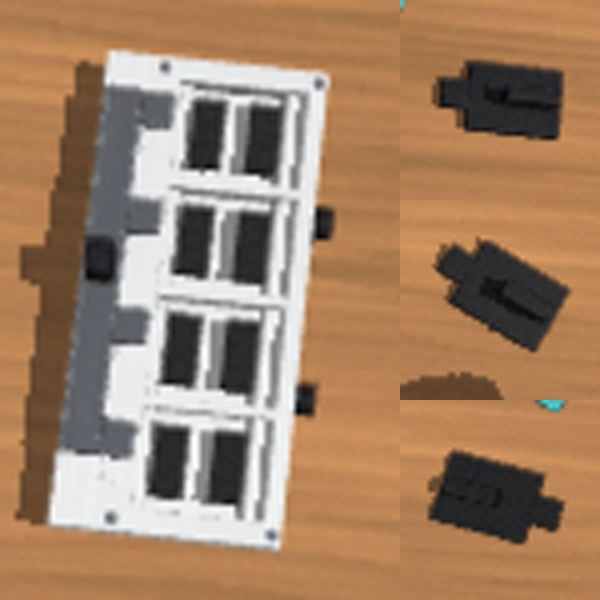

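```bash
cat >> h.py <<'E'
def edge(img,p,q,n,thr=128,chan=2):
    "subpixel bright->dark crossing along outward normal n at points between p and q; returns crossings"
    g=img.astype(np.float32).min(2); out=[]
    n=np.array(n)/np.linalg.norm(n)
    for t in np.linspace(.05,.95,40):
        c=np.array(p)+(np.array(q)-p)*t; s=np.arange(-4,4,.1); X=(c+np.outer(s,n)).astype(np.float32)
        v=cv2.remap(g,X[:,:1],X[:,1:],cv2.INTER_LINEAR)[:,0]
        k=np.nonzero((v[:-1]>=thr)&(v[1:]<thr))[0]
        if len(k): out.append(X[k[-1]])
    return np.array(out)
E
cat > box.py <<'E'
from h import *
img,K,E=cam()
f=lambda u,v:np.array([265+(u+.5)/5-.5,150+(v+.5)/5-.5])
TL,TR,BR,BL=f(107,52),f(328,75),f(280,548),f(48,525)
def line(p,q,n):
    P=ray(K,E,edge(img,p,q,n),.04)[:,:2].astype(np.float32)
    for _ in range(2):
        vx,vy,x,y=cv2.fitLine(P,cv2.DIST_HUBER,0,1e-4,1e-4).ravel(); N=np.array([-vy,vx]); r=(P-[x,y])@N; P=P[abs(r)<.003]
    d=np.array([vx,vy]); return np.array([x,y]),d,len(P),r.std()
for nm,p,q,n in(("far",TL,TR,(.1,-1)),("right",TR,BR,(1,.1)),("left",TL,f(85,200),(-1,-.1)),("leftb",f(62,400),BL,(-1,-.1)),("near",BL,BR,(-.1,1))):
    try:
        c,d,k,s=line(p,q,n); print(nm,c.round(4),np.degrees(np.arctan2(d[1],d[0])).round(2)%180,k,s.round(5))
    except Exception as e: print(nm,e)
for u,v in((165,66),(320,83),(110,517),(272,535)): print("screw",ray(K,E,f(u,v),.04)[0].round(4))
for c in (TL,TR,BR,BL): print("corner",ray(K,E,c,.04)[0].round(4))
g=img[:,:,:].max(2)<60
for b,s,c in blobs(g,15,250):
    if 265<c[0]<345 and 150<c[1]<270: print("dark",s,c.round(1),ray(K,E,c,.075)[0].round(4),ray(K,E,c,.03)[0].round(4))
E
python3 box.py
```

```text
far [0.705  0.0389] 89.29 40 0.00039
right [ 0.5148 -0.035 ] 179.38 40 0.00045
left [0.6885 0.1143] 6.78 9 0.00068
leftb [0.4061 0.1177] 179.08 25 0.00044
near [0.3825 0.0527] 89.51 40 0.0002
screw [0.6973 0.0741 0.04  ]
screw [ 0.6954 -0.0314  0.04  ]
screw [0.3929 0.0779 0.04  ]
screw [ 0.3913 -0.027   0.04  ]
corner [0.7034 0.1142 0.04  ]
corner [ 0.7015 -0.0363  0.04  ]
corner [ 0.3835 -0.0329  0.04  ]
corner [0.3841 0.117  0.04  ]
dark [303 171   6  13  67] [305.6 177. ] [0.641  0.0404 0.075 ] [0.653  0.0427 0.03  ]
dark [314 172   7  13  75] [317.1 178. ] [0.6415 0.0029 0.075 ] [0.6535 0.0037 0.03  ]
dark [300 192   7  13  70] [303.3 198. ] [0.5708 0.0407 0.075 ] [0.5802 0.043  0.03  ]
dark [312 193   7  14  76] [314.9 199.2] [0.5704 0.0034 0.075 ] [0.5797 0.0043 0.03  ]
dark [328 192   3   6  18] [329.  194.5] [ 0.5902 -0.0406  0.075 ] [ 0.6003 -0.0414  0.03  ]
dark [282 197   6  10  51] [284.5 201.6] [0.5533 0.0998 0.075 ] [0.562  0.1044 0.03  ]
dark [298 213   7  14  72] [300.7 219.7] [0.4997 0.042  0.075 ] [0.5063 0.0444 0.03  ]
dark [309 215   8  14  77] [312.4 221.1] [0.4988 0.0043 0.075 ] [0.5054 0.0052 0.03  ]
dark [324 227   4   6  17] [325.4 229.6] [ 0.4755 -0.0392  0.075 ] [ 0.4812 -0.04    0.03  ]
dark [295 236   7  13  72] [298.2 242.1] [0.4283 0.0426 0.075 ] [0.4322 0.0449 0.03  ]
dark [307 237   7  14  82] [310.1 243.3] [0.4279 0.005  0.075 ] [0.4317 0.0059 0.03  ]
```

```bash
cat >> h.py <<'E'
B0=np.array([.5445,.0402]); TH=np.radians(89.3); EX=np.array([np.cos(TH),np.sin(TH)]); EY=np.array([-EX[1],EX[0]])
def box(x,y): return B0+x*EX+y*EY
BAY={i+1:box(-.02,-.111+.074*i) for i in range(4)}
def psi(o): 
    q=o["ee_rot"]; return np.degrees(2*np.arctan2(q[1],q[0]))
def plan(jaw,*way,start=None):
    "way: (x,y,z,psi_deg unwrapped,nrows) waypoints; prints rows in calls of 10"
    o=manip.get_obs(); p=np.array(o["position"]) if start is None else np.array(start[:3]); a=psi(o) if start is None else start[3]; rows=[]
    a=(a+180)%360-180 if start is None else a
    for x,y,z,t,n in way:
        d=(np.array([x,y,z])-p)/n; s=(t-a)/n
        for i in range(n):
            c,k=np.cos(np.radians(a)),np.sin(np.radians(a))
            rows.append(f"{jaw} {(c*d[0]+k*d[1])/.4:.4f} {(k*d[0]-c*d[1])/.4:.4f} {-d[2]/.4:.4f} {-s/180:.4f}"); a+=s
        p=np.array([x,y,z])
        if np.linalg.norm(d)>.06 or abs(s)>10.6: print("TOO FAST")
    while len(rows)%10: rows.append(f"{jaw} 0 0 0 0")
    for i in range(0,len(rows),10): print("; ".join(rows[i:i+10]),"\n")
E
python3 - <<'E'
from h import *
print(BAY)
plan(0,(.5533,.0998,.18,89.3,20),(.5533,.0998,.079,89.3,10))
E
```

```text
{1: array([0.65524738, 0.01884541]), 2: array([0.5812529 , 0.01974946]), 3: array([0.50725842, 0.02065352]), 4: array([0.43326394, 0.02155758])}
0 0.0689 -0.0642 0.0087 -0.0188; 0 0.0726 -0.0600 0.0087 -0.0188; 0 0.0760 -0.0556 0.0087 -0.0188; 0 0.0791 -0.0510 0.0087 -0.0188; 0 0.0820 -0.0463 0.0087 -0.0188; 0 0.0846 -0.0414 0.0087 -0.0188; 0 0.0869 -0.0363 0.0087 -0.0188; 0 0.0889 -0.0311 0.0087 -0.0188; 0 0.0905 -0.0258 0.0087 -0.0188; 0 0.0919 -0.0204 0.0087 -0.0188 

0 0.0930 -0.0150 0.0087 -0.0188; 0 0.0937 -0.0095 0.0087 -0.0188; 0 0.0941 -0.0039 0.0087 -0.0188; 0 0.0941 0.0016 0.0087 -0.0188; 0 0.0939 0.0072 0.0087 -0.0188; 0 0.0933 0.0127 0.0087 -0.0188; 0 0.0924 0.0182 0.0087 -0.0188; 0 0.0911 0.0236 0.0087 -0.0188; 0 0.0896 0.0290 0.0087 -0.0188; 0 0.0877 0.0342 0.0087 -0.0188 

0 0.0000 0.0000 0.0252 -0.0000; 0 0.0000 0.0000 0.0252 -0.0000; 0 0.0000 0.0000 0.0252 -0.0000; 0 0.0000 0.0000 0.0252 -0.0000; 0 0.0000 0.0000 0.0252 -0.0000; 0 0.0000 0.0000 0.0252 -0.0000; 0 0.0000 0.0000 0.0252 -0.0000; 0 0.0000 0.0000 0.0252 -0.0000; 0 0.0000 0.0000 0.0252 -0.0000; 0 0.0000 0.0000 0.0252 -0.0000
```

Request:
arm_command --series "0 0 0 0 -0.047; 0 0 0 0 -0.047; 0 0 0 0 -0.047; 0 0 0 0 -0.047; 0 0 0 0 -0.047; 0 0 0 0 -0.047; 0 0 0 0 -0.047; 0 0 0 0 -0.047; 0 0.085 0.04 0 0; 0 0.085 0.04 0 0" --newtons 40

```text
clock: 1.45
position: [0.2635, -0.5125, 0.2499]
ee_rot: [0.712, 0.703, 0.0, -0.0]
ft_force: [1.0, 0.1, 0.1]
grip_width: 1.001
grasp_force: 0.0
```

Request:
arm_command --series "0 0.086 0.04 0.01 0; 0 0.086 0.04 0.01 0; 0 0.086 0.04 0.01 0; 0 0.086 0.04 0.01 0; 0 0.086 0.04 0.01 0; 0 0.086 0.04 0.01 0; 0 0.086 0.04 0.01 0; 0 0.086 0.04 0.01 0; 0 0.086 0.04 0.01 0; 0 0.086 0.04 0.01 0"

```text
clock: 2.7
position: [0.4277, -0.1701, 0.2102]
ee_rot: [0.711, 0.703, -0.0, 0.0]
ft_force: [0.3, -0.4, 0.1]
grip_width: 0.998
grasp_force: 0.0
```

Request:
arm_command --series "0 0.086 0.04 0.01 0; 0 0.086 0.04 0.01 0; 0 0.086 0.04 0.01 0; 0 0.086 0.04 0.01 0; 0 0.086 0.04 0.01 0; 0 0.086 0.04 0.01 0; 0 0.086 0.04 0.01 0; 0 0.08 0.03 0 0; 0 0 0 0 0; 0 0 0 0 0"

```text
clock: 3.95
position: [0.5544, 0.0994, 0.182]
ee_rot: [0.711, 0.703, -0.0, 0.0]
ft_force: [-0.0, 0.5, 0.0]
grip_width: 0.999
grasp_force: 0.0
```

```bash
cat > st.py <<'E'
from h import *
import sys
o=manip.get_obs(); print("t",round(float(o["clock"]),2),"p",np.round(o["position"],4),"psi",psi(o).round(2),"F",np.round(o["ft_force"],1),"w",round(float(o["grip_width"])*85,1),"gf",round(float(o["grasp_force"]),1),"q7",round(float(o["joint_pos"][6]),2))
if len(sys.argv)>3:
    x,y,z=map(float,sys.argv[1:4]); d=np.array([x,y,z])-o["position"]; a=np.radians(psi(o)); c,k=np.cos(a),np.sin(a)
    n=1
    print("total tool shift (units):",np.round([(c*d[0]+k*d[1])/.4,(k*d[0]-c*d[1])/.4,-d[2]/.4],4))
E
python3 st.py .5533 .0998 .079
```

```text
t 3.95 p [0.5544 0.0994 0.182 ] psi 89.31 F [-0.   0.5  0. ] w 84.9 gf 0.0 q7 -0.46
total tool shift (units): [ 0.001  -0.0028  0.2576]
```

Request:
arm_command --series "0 0 0 0.065 0; 0 0 0 0.065 0; 0 0 0 0.065 0; 0 0 0 0.062 0; 1 0 0 0 0; 1 0 0 0 0; 1 0 0 0 0; 1 0 0 0 0; 1 0 0 0 0; 1 0 0 0 0"

```text
clock: 5.2
position: [0.5552, 0.1, 0.0807]
ee_rot: [0.711, 0.703, 0.0, 0.001]
ft_force: [-1.7, -1.8, 6.3]
grip_width: 0.269
grasp_force: 40.2
```

```bash
python3 st.py; python3 -c "
from h import *
img,K,E=cam('side'); cv2.imwrite('pics/s1.png',cv2.resize(img[150:280,220:420],(800,520))[:,:,::-1])"
```

```text
t 5.2 p [0.5552 0.1    0.0807] psi 89.31 F [-1.7 -1.8  6.3] w 22.9 gf 40.2 q7 -0.54
```

View pics/s1.png

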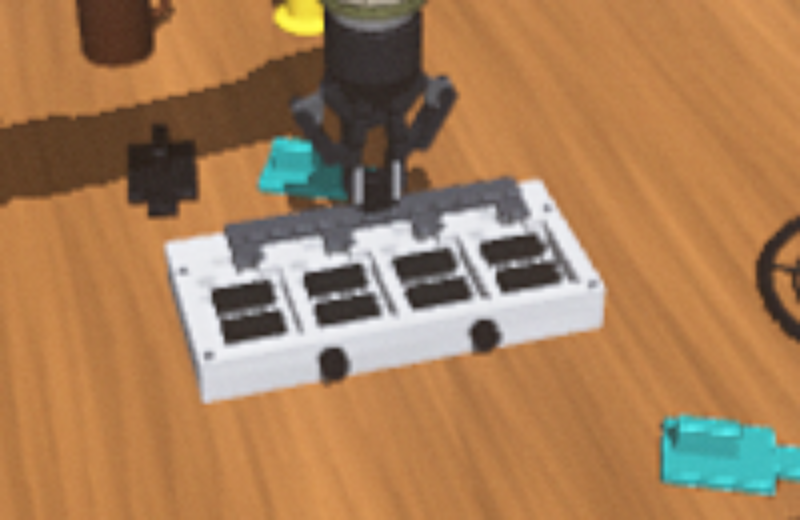

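The picture shows the fingers gripping the black block at (375,185), bar partly towards the locked side. Now I slide it away from the robot.

Request:
arm_command --series "1 0 0.008 0 0; 1 0 0.008 0 0; 1 0 0.008 0 0; 1 0 0.008 0 0; 1 0 0.008 0 0; 1 0 0.008 0 0; 1 0 0.008 0 0; 1 0 0.008 0 0; 1 0 0 0 0; 1 0 0 0 0"

```text
clock: 6.5
position: [0.5807, 0.0997, 0.0807]
ee_rot: [0.711, 0.703, 0.0, 0.001]
ft_force: [-1.2, -1.3, 6.2]
grip_width: 0.274
grasp_force: 40.2
```

Request:
arm_command --series "1 0 0.002 0 0; 1 0 0.002 0 0; 1 0 0.002 0 0; 1 0 0.002 0 0; 1 0 0 0 0; 1 0 0 0 0; 1 0 0 0 0; 1 0 0 0 0; 1 0 0 0 0; 1 0 0 0 0"

```text
clock: 7.75
position: [0.581, 0.0997, 0.0806]
ee_rot: [0.711, 0.703, -0.003, -0.001]
ft_force: [-19.7, -4.1, 21.2]
grip_width: 0.271
grasp_force: 42.0
```

Request:
arm_command --series "1 0 -0.007 0 0; 0 0 0 0 0; 0 0 0 0 0; 0 0 0 0 0; 0 0 0 -0.06 0; 0 0 0 -0.08 0; 0 0 0 -0.08 0; 0 0 0 -0.08 0; 0 -0.1 0 0 0; 0 -0.1 0 0 0"

```text
clock: 9.0
position: [0.5798, 0.0192, 0.1999]
ee_rot: [0.711, 0.703, 0.0, 0.0]
ft_force: [0.3, -0.1, 0.9]
grip_width: 0.998
grasp_force: 0.0
```

Request:
arm_command --series "0 -0.1 0 0 0; 0 -0.1 0 0 0; 0 -0.1 0 0 0; 0 -0.1 0 0 0; 0 -0.1 0 0 0; 0 -0.1 0 0 0; 0 0 0 0 0; 0 0 0 0 0; 0 0 0 0 0; 0 0 0 0 0"

```text
clock: 10.25
position: [0.577, -0.2192, 0.1997]
ee_rot: [0.711, 0.703, 0.0, 0.0]
ft_force: [0.1, 0.2, 0.3]
grip_width: 1.003
grasp_force: 0.0
```

```bash
python3 st.py .6128 -.3158 .2; python3 -c "
from h import *
img,K,E=cam()
for r in covers(img,K,E): print(r)
for b,s,c in blobs(img.max(2)<60,15,250):
    if 275<c[0]<292 and 160<c[1]<250: print('block',s,c.round(1),ray(K,E,c,.075)[0].round(4))
cv2.imwrite('pics/t2.png',cv2.resize(img[140:300,200:440],(720,480))[:,:,::-1])"
```

```text
t 10.25 p [ 0.577  -0.2192  0.1997] psi 89.41 F [0.1 0.2 0.3] w 85.2 gf 0.0 q7 0.1
total tool shift (units): [-0.2406  0.0918 -0.0008]
(array([343.4, 103. ]), 586, array([ 0.9439, -0.061 ]), np.float64(-34.3), array([0.0749, 0.0778]))
(array([395.7, 179.7]), 663, array([ 0.6752, -0.2661]), np.float64(-6.0), array([0.0108, 0.0769]))
(array([286.6, 201.9]), 534, array([0.5724, 0.0997]), np.float64(179.6), array([0.011 , 0.0609]))
(array([586.6, 242.2]), 1180, array([ 0.52  , -0.9142]), np.float64(-0.9), array([0.0175, 0.0631]))
(array([159.1, 237.2]), 462, array([0.4059, 0.5045]), np.float64(80.2), array([0.019 , 0.0276]))
(array([233.3, 244.5]), 479, array([0.4067, 0.2655]), np.float64(-97.8), array([0.0158, 0.0277]))
(array([382.8, 257. ]), 391, array([ 0.4167, -0.2354]), np.float64(-157.5), array([0.0185, 0.0254]))
(array([388.6, 328.3]), 411, array([ 0.1938, -0.2719]), np.float64(150.8), array([0.0342, 0.0541]))
(array([285.6, 376.8]), 759, array([0.0191, 0.038 ]), np.float64(135.7), array([0.016 , 0.0444]))
(array([314.9, 393. ]), 499, array([-0.0231, -0.0476]), np.float64(-86.8), array([0.012 , 0.0323]))
```

View pics/t2.png

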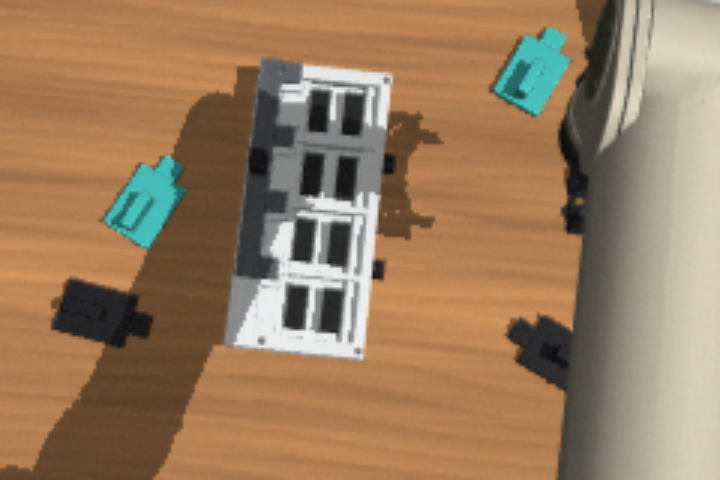

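Request:
arm_command --series "0 -0.06 0.023 0 0; 0 -0.06 0.023 0 0; 0 -0.06 0.023 0 0; 0 -0.06 0.023 0 0; 0 0 0 0.07 0.006; 0 0 0 0.07 0; 0 0 0 0.07 0; 0 0 0 0.07 0; 0 0 0 0.03 0; 0 0 0 0 0"

```text
clock: 11.55
position: [0.6123, -0.3163, 0.0752]
ee_rot: [0.718, 0.696, -0.0, -0.0]
ft_force: [0.5, 0.6, -0.1]
grip_width: 0.998
grasp_force: 0.0
```

```bash
python3 st.py .6128 -.3158 .034; python3 -c "
from h import *
img,K,E=cam('side'); print(proj(K,E,[.6129,-.3108,.02]))
cv2.imwrite('pics/s2.png',cv2.resize(img[220:350,280:480],(800,520))[:,:,::-1])"
```

```text
t 11.55 p [ 0.6123 -0.3163  0.0752] psi 88.26 F [ 0.5  0.6 -0.1] w 84.8 gf 0.0 q7 0.15
total tool shift (units): [0.0013 0.0011 0.103 ]
[[377.05843454 296.88447178]]
```

View pics/s2.png

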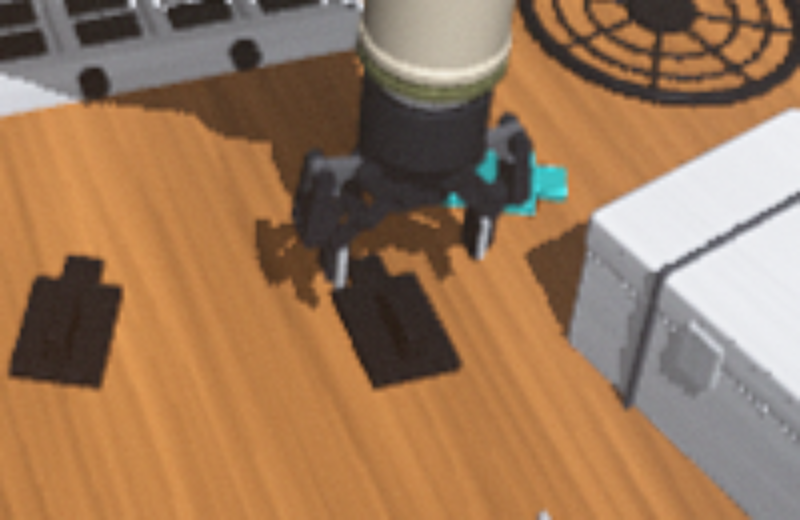

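Side view: cover at crop (398,330) unmoved, the open fingers still above it at its rib; descending and closing.

Request:
arm_command --series "0 0 0 0.035 0; 0 0 0 0.035 0; 0 0 0 0.032 0; 1 0 0 0 0; 1 0 0 0 0; 1 0 0 0 0; 1 0 0 0 0; 1 0 0 0 0; 1 0 0 0 0; 1 0 0 0 0" --newtons 50

```text
clock: 12.85
position: [0.6129, -0.3168, 0.0354]
ee_rot: [0.718, 0.696, 0.0, 0.001]
ft_force: [0.6, 0.6, 5.5]
grip_width: 0.15
grasp_force: 50.1
```

Request:
arm_command --series "1 0 0 -0.05 0; 1 0 0 -0.08 0; 1 0 0 -0.08 0; 1 0 0 -0.08 0; 1 0 0 -0.08 0; 1 0 0 -0.08 0; 1 0 0 0 0; 1 0 0 0 0; 1 0 0 0 0; 1 0 0 0 0"

```text
clock: 14.1
position: [0.6121, -0.3165, 0.2138]
ee_rot: [0.718, 0.696, -0.0, -0.001]
ft_force: [0.6, -0.9, -1.2]
grip_width: 0.15
grasp_force: 49.2
```

```bash
python3 st.py; python3 -c "
from h import *
print(box(-.025,-.111))
for n in('side','top'):
    img,K,E=cam(n); cv2.imwrite(f'pics/g_{n}.png',img[:,:,::-1])
    for r in covers(img,K,E): print(r)
img,K,E=cam('side');cv2.imwrite('pics/s3.png',cv2.resize(img[180:310,260:460],(800,520))[:,:,::-1])"
```

```text
t 14.1 p [ 0.6121 -0.3165  0.2138] psi 88.25 F [ 0.6 -0.9 -1.2] w 12.8 gf 49.2 q7 0.2
[0.65518629 0.01384578]
(array([ 5. , 32.8]), 304, array([-0.9934,  2.7708]), np.float64(105.9), array([0.014 , 0.3427]))
(array([27.4, 58.7]), 1159, array([-0.704 ,  2.1373]), np.float64(90.6), array([0.0248, 0.4898]))
(array([129.8, 191.2]), 392, array([-0.0306,  0.3959]), np.float64(79.3), array([0.0142, 0.0527]))
(array([259.8, 193.1]), 264, array([0.4074, 0.2535]), np.float64(81.4), array([0.0155, 0.0304]))
(array([296.3, 301.2]), 606, array([ 0.4087, -0.2564]), np.float64(64.8), array([0.0161, 0.0273]))
(array([343.5, 102.7]), 543, array([ 0.9451, -0.0611]), np.float64(-35.6), array([0.0762, 0.0782]))
(array([434.8, 170.5]), 1486, array([ 0.7218, -0.3981]), np.float64(-27.9), array([0.0275, 0.0877]))
(array([586.7, 242.3]), 1165, array([ 0.5197, -0.9142]), np.float64(-0.9), array([0.0173, 0.063 ]))
(array([429.4, 289.1]), 475, array([ 0.3188, -0.3946]), np.float64(-1.4), array([0.0484, 0.0972]))
(array([159.1, 237.2]), 459, array([0.4059, 0.5045]), np.float64(80.0), array([0.019 , 0.0276]))
(array([232.9, 244.5]), 463, array([0.4067, 0.267 ]), np.float64(-99.5), array([0.0158, 0.0269]))
(array([385.3, 257.9]), 477, array([ 0.4073, -0.251 ]), np.float64(64.8), array([0.0162, 0.0265]))
(array([286., 377.]), 785, array([0.0188, 0.0367]), np.float64(135.4), array([0.0164, 0.0449]))
(array([383.7, 384.6]), 912, array([ 0.0255, -0.2665]), np.float64(142.8), array([0.0238, 0.0286]))
(array([324.3, 390.6]), 896, array([-0.0123, -0.0867]), np.float64(99.0), array([0.0148, 0.0448]))
```

View pics/s3.png

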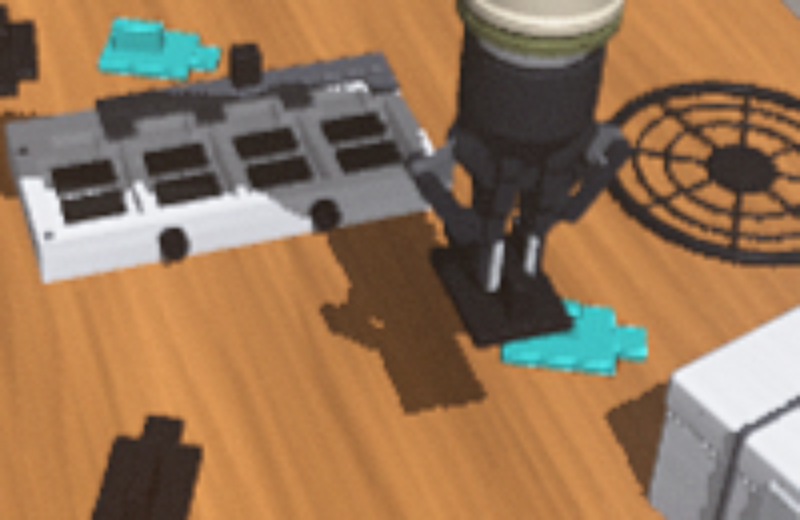

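Cover is held straight in the fingers (crop 500,290), clear of the table. Carry it over bay 1.

Request:
arm_command --series "1 0.083 0.008 0 -0.006; 1 0.083 0.008 0 0; 1 0.083 0.008 0 0; 1 0.083 0.008 0 0; 1 0.083 0.008 0 0; 1 0.083 0.008 0 0; 1 0.083 0.008 0 0; 1 0.083 0.008 0 0; 1 0.083 0.008 0 0; 1 0.083 0.008 0 0"

```text
clock: 15.5
position: [0.6487, 0.0172, 0.2148]
ee_rot: [0.711, 0.703, 0.0, -0.0]
ft_force: [0.6, -0.4, -1.5]
grip_width: 0.15
grasp_force: 49.2
```

Request:
arm_command --series "1 0 0 0.06 0; 1 0 0 0.06 0; 1 0 0 0.06 0; 1 0 0 0.06 0; 1 0 0 0.04 0; 1 0 0 0 0; 1 0 0 0 0; 1 0 0 0 0; 1 0 0 0 0; 1 0 0 0 0"

```text
clock: 16.75
position: [0.6492, 0.0149, 0.103]
ee_rot: [0.711, 0.703, 0.0, 0.0]
ft_force: [-0.2, 0.7, -1.4]
grip_width: 0.149
grasp_force: 49.2
```

```bash
python3 st.py .6552 .0138 .0714; python3 -c "
from h import *
im=[]
for n in('side','top'):
    img,K,E=cam(n); o=manip.get_obs()
    p=np.array(o['position']); a=np.radians(psi(o)); x=np.array([np.cos(a),np.sin(a)]); y=np.array([-x[1],x[0]])
    O=p[:2]+.005*x
    for X,Y in((-40,30),(-40,-30),(40,30),(40,-30),(62,13),(62,-13)):
        im.append
        q=O+X/1e3*x+Y/1e3*y
        u=proj(K,E,[*q,p[2]-.0254])[0]; print(n,X,Y,u.round(1))
        c=(255,0,0)
        if n=='side': cv2.circle(img,tuple(np.round(u).astype(int)),0,c,-1)
        else: cv2.circle(img,tuple(np.round(u).astype(int)),0,c,-1)
    cv2.imwrite(f'pics/h_{n}.png',img[:,:,::-1])
    c=img[170:270,270:390] if n=='side' else img[130:230,260:360]
    cv2.imwrite(f'pics/hc_{n}.png',cv2.resize(c,None,fx=5,fy=5,interpolation=cv2.INTER_NEAREST)[:,:,::-1])
"
```

```text
t 16.75 p [0.6492 0.0149 0.103 ] psi 89.32 F [-0.2  0.7 -1.4] w 12.7 gf 49.2 q7 -0.36
total tool shift (units): [-0.0026  0.0151  0.079 ]
side -40 30 [343. 213.]
side -40 -30 [361.5 209.7]
side 40 30 [335.  198.1]
side 40 -30 [352.7 195.2]
side 62 13 [337.9 193.5]
side 62 -13 [345.5 192.2]
top -40 30 [323.4 185.2]
top -40 -30 [325.3 167.5]
top 40 30 [298.8 182.6]
top 40 -30 [301. 165.]
top 62 13 [292.7 176.9]
top 62 -13 [293.7 169.2]
```

View pics/hc_side.png

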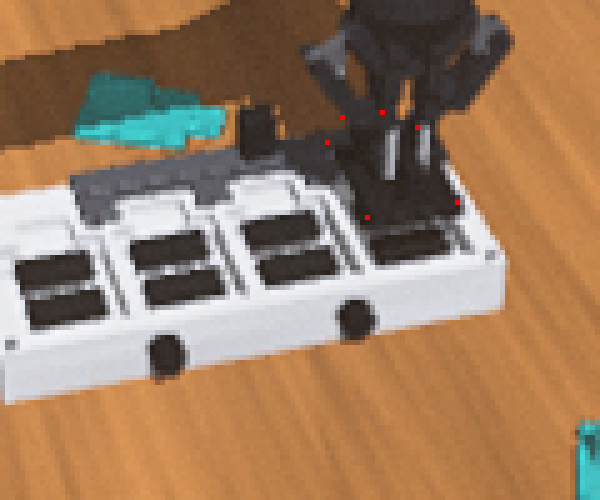

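Projected cover corners (red, at crop (368,217) and (457,202)) agree with the cover seen over bay 1. Lower it.

Request:
arm_command --series "1 -0.003 0.015 0 0; 1 0 0 0.02 0; 1 0 0 0.02 0; 1 0 0 0.02 0; 1 0 0 0.01 0; 1 0 0 0.005 0; 1 0 0 0.004 0; 1 0 0 0 0; 1 0 0 0 0; 1 0 0 0 0"

```text
clock: 18.1
position: [0.6551, 0.0136, 0.0713]
ee_rot: [0.711, 0.703, 0.0, 0.0]
ft_force: [-0.3, -0.3, -0.5]
grip_width: 0.149
grasp_force: 49.3
```

```bash
python3 st.py .6552 .0138 .0714; python3 -c "
from h import *
for n in('side','top'):
    img,K,E=cam(n)
    c=img[170:250,300:400] if n=='side' else img[130:210,260:360]
    cv2.imwrite(f'pics/i_{n}.png',cv2.resize(c,None,fx=4,fy=4,interpolation=cv2.INTER_CUBIC)[:,:,::-1])
cv2.imwrite('pics/i.png',np.hstack([cv2.imread(f'pics/i_{n}.png') for n in('side','top')]))
"
```

```text
t 18.1 p [0.6551 0.0136 0.0713] psi 89.33 F [-0.3 -0.3 -0.5] w 12.7 gf 49.3 q7 -0.37
total tool shift (units): [ 0.0004  0.0002 -0.0004]
```

View pics/i.png

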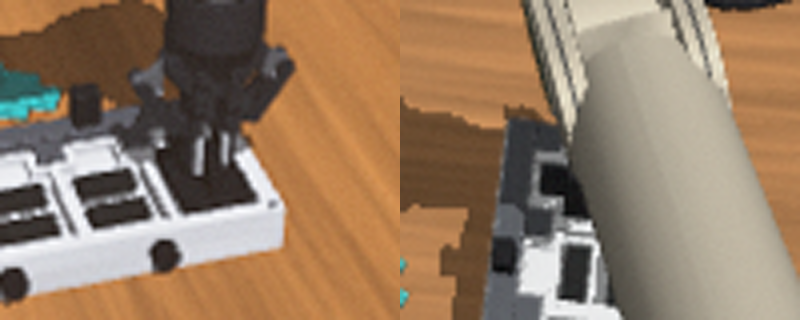

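Cover lies inside bay 1's walls, about level. Press while gripped.

Request:
arm_command --series "1 0 0 0.004 0; 1 0 0 0.004 0; 1 0 0 0.004 0; 1 0 0 0.004 0; 1 0 0 0.004 0; 1 0 0 0.002 0; 1 0 0 0 0; 1 0 0 0 0; 1 0 0 0 0; 1 0 0 0 0"

```text
clock: 19.45
position: [0.6552, 0.0137, 0.0653]
ee_rot: [0.711, 0.703, -0.0, 0.001]
ft_force: [-12.7, -2.3, 26.3]
grip_width: 0.152
grasp_force: 52.8
```

Request:
arm_command --series "1 0 0 -0.006 0; 0.7 0 0 0 0; 0.7 0 0 0 0; 0.7 0 0 -0.04 0; 0.7 0.02 0 -0.035 0; 1 0 0 0 0; 1 0 0 0 0; 1 0 0 0 0; 1 0 0 0 0; 1 0 0 0 0"

```text
clock: 20.7
position: [0.655, 0.0215, 0.0945]
ee_rot: [0.711, 0.703, -0.0, -0.0]
ft_force: [-0.4, -0.5, -1.1]
grip_width: 0.002
grasp_force: 0.0
```

Request:
arm_command --series "1 0 0 0.008 0; 1 0 0 0.008 0; 1 0 0 0.008 0; 1 0 0 0.004 0; 1 0 0 0.002 0; 1 0 0 0.002 0; 1 0 0 0 0; 1 0 0 0 0; 1 0 0 0 0; 1 0 0 0 0"

```text
clock: 21.95
position: [0.6551, 0.0217, 0.0841]
ee_rot: [0.711, 0.703, -0.0, 0.0]
ft_force: [-9.9, -2.0, 20.2]
grip_width: -0.002
grasp_force: 10.1
```

Request:
arm_command --series "0 0 0 -0.05 0; 0 0 0 -0.08 0; 0 0 0 -0.08 0; 0 0 0 -0.08 0; 0 -0.07 -0.062 0 0; 0 -0.07 -0.062 0 0; 0 -0.07 -0.062 0 0; 0 -0.07 -0.062 0 0; 0 -0.07 -0.062 0 0; 0 -0.07 -0.062 0 0"

```text
clock: 23.2
position: [0.5037, -0.1454, 0.1986]
ee_rot: [0.711, 0.703, 0.0, 0.001]
ft_force: [0.0, -0.2, -0.0]
grip_width: 1.003
grasp_force: 0.0
```

Request:
arm_command --series "0 -0.07 -0.062 0 0; 0 -0.07 -0.062 0 0; 0 -0.07 -0.062 0 0; 0 -0.07 -0.062 0 0; 0 0 0 0 0.046; 0 0 0 0 0.045; 0 0 0 0 0.045; 0 0 0 0 0; 0 0 0 0 0; 0 0 0 0 0"

```text
clock: 24.45
position: [0.4039, -0.2554, 0.1981]
ee_rot: [0.844, 0.537, 0.0, 0.0]
ft_force: [-0.1, 0.6, -0.2]
grip_width: 1.005
grasp_force: 0.0
```

```bash
python3 st.py .4052 -.2555 .034; python3 -c "
from h import *
for n in('top','side'):
    img,K,E=cam(n)
    for r in covers(img,K,E): 
        if .3<r[2][0]<.75 and abs(r[2][1])<.5:print(n,r)
    c=img[150:270,250:400] if n=='side' else img[140:260,265:415]
    cv2.imwrite(f'pics/i_{n}.png',cv2.resize(c,(400,320),interpolation=cv2.INTER_CUBIC)[:,:,::-1])
cv2.imwrite('pics/j.png',np.hstack([cv2.imread(f'pics/i_{n}.png') for n in('side','top')]))
"
```

```text
t 24.45 p [ 0.4039 -0.2554  0.1981] psi 64.96 F [-0.1  0.6 -0.2] w 85.4 gf 0.0 q7 -0.01
total tool shift (units): [0.0011 0.003  0.4101]
top (array([311.2, 176.4]), 452, array([0.664 , 0.0197]), np.float64(90.1), array([0.0171, 0.0273]))
top (array([392.4, 274.7]), 1496, array([ 0.3659, -0.2749]), np.float64(163.4), array([0.0333, 0.1459]))
top (array([232.9, 244.5]), 465, array([0.4067, 0.2668]), np.float64(-99.1), array([0.0158, 0.027 ]))
side (array([259.8, 193.2]), 272, array([0.4074, 0.2528]), np.float64(81.6), array([0.0156, 0.031 ]))
side (array([349.7, 213.4]), 310, array([0.6726, 0.0538]), np.float64(87.4), array([0.0173, 0.0265]))
side (array([296.4, 301.1]), 614, array([ 0.409 , -0.2562]), np.float64(65.1), array([0.0162, 0.0275]))
```

View pics/j.png

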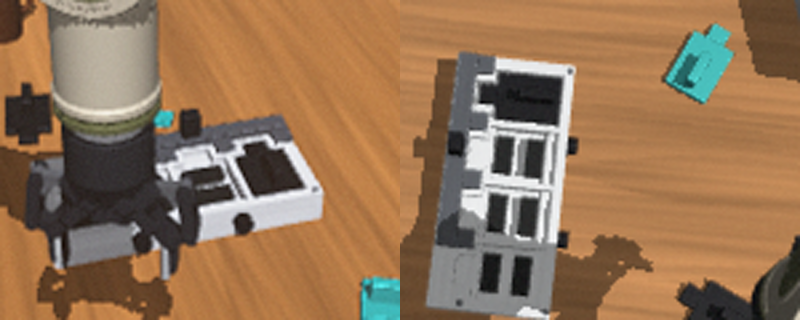

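Cover 1 sits in bay 1 (crop top view (535,97)), and the second cover is unmoved. Grasp it.

Request:
arm_command --series "0 0.001 0.003 0.07 0; 0 0 0 0.08 0; 0 0 0 0.08 0; 0 0 0 0.08 0; 0 0 0 0.06 0; 0 0 0 0.038 0; 1 0 0 0 0; 1 0 0 0 0; 1 0 0 0 0; 1 0 0 0 0"

```text
clock: 25.8
position: [0.4055, -0.2559, 0.0354]
ee_rot: [0.844, 0.536, 0.0, 0.001]
ft_force: [-8.7, 4.8, 31.6]
grip_width: 0.152
grasp_force: 51.3
```

Request:
arm_command --series "1 0 0 0 0; 1 0 0 0 0; 1 0 0 0 0; 1 0 0 0 0; 1 0 0 0 0; 1 0 0 0 0; 1 0 0 0 0; 1 0 0 0 0; 1 0 0 0 0; 1 0 0 0 0"

```text
clock: 27.05
position: [0.4056, -0.256, 0.0355]
ee_rot: [0.844, 0.536, 0.0, 0.001]
ft_force: [-0.1, -0.0, 6.7]
grip_width: 0.15
grasp_force: 50.4
```

Request:
arm_command --series "1 0 0 -0.05 0; 1 0 0 -0.08 0; 1 0 0 -0.08 0; 1 0 0 -0.08 0; 1 0 0 -0.08 0; 1 0 0 0 -0.05; 1 0 0 0 -0.05; 1 0 0 0 -0.035; 1 0 0 0 0; 1 0 0 0 0"

```text
clock: 28.3
position: [0.405, -0.2555, 0.1827]
ee_rot: [0.713, 0.701, -0.0, -0.0]
ft_force: [0.1, -0.2, -1.9]
grip_width: 0.148
grasp_force: 49.4
```

```bash
python3 -c "
from h import *
print(box(-.025,-.037))"; python3 st.py .58119 .01475 .18
```

```text
[0.58119181 0.01474984]
t 28.3 p [ 0.405  -0.2555  0.1827] psi 89.0 F [ 0.1 -0.2 -1.9] w 12.6 gf 49.4 q7 0.4
total tool shift (units): [0.6832 0.4287 0.0067]
```

Request:
arm_command --series "1 0.068 0.043 0 -0.002; 1 0.068 0.043 0 0; 1 0.068 0.043 0 0; 1 0.068 0.043 0 0; 1 0.068 0.043 0 0; 1 0.068 0.043 0 0; 1 0.068 0.043 0 0; 1 0.068 0.043 0 0; 1 0.068 0.043 0 0; 1 0.068 0.043 0 0"

```text
clock: 29.55
position: [0.5801, 0.0156, 0.1826]
ee_rot: [0.711, 0.703, -0.0, 0.0]
ft_force: [-0.8, -0.5, 0.0]
grip_width: 0.154
grasp_force: 49.5
```

Request:
arm_command --series "1 0 0 0.06 0; 1 0 0 0.06 0; 1 0 0 0.06 0; 1 0 0 0.02 0; 1 0 0 0 0; 1 0 0 0 0; 1 0 0 0 0; 1 0 0 0 0; 1 0 0 0 0; 1 0 0 0 0"

```text
clock: 30.8
position: [0.5796, 0.0148, 0.1028]
ee_rot: [0.71, 0.704, 0.0, 0.0]
ft_force: [-0.5, 0.3, -1.1]
grip_width: 0.155
grasp_force: 49.5
```

```bash
python3 st.py .58119 .01475 .0714; python3 -c "
from h import *
im=[]
for n in('side','top'):
    img,K,E=cam(n); o=manip.get_obs()
    p=np.array(o['position']); a=np.radians(psi(o)); x=np.array([np.cos(a),np.sin(a)]); y=np.array([-x[1],x[0]])
    O=p[:2]+.005*x
    for X,Y in((-40,30),(-40,-30),(40,30),(40,-30),(62,13),(62,-13)):
        u=proj(K,E,[*(O+X/1e3*x+Y/1e3*y),p[2]-.0254])[0]
        img[int(round(u[1])),int(round(u[0]))]=(255,0,0)
    c=img[165:265,270:370] if n=='side' else img[140:240,265:365]
    im.append(cv2.resize(c,(400,400),interpolation=cv2.INTER_NEAREST))
cv2.imwrite('pics/k.png',np.hstack(im)[:,:,::-1])
"
```

```text
t 30.8 p [0.5796 0.0148 0.1028] psi 89.5 F [-0.5  0.3 -1.1] w 13.2 gf 49.5 q7 -0.37
total tool shift (units): [-0.0002  0.0039  0.0784]
```

View pics/k.png

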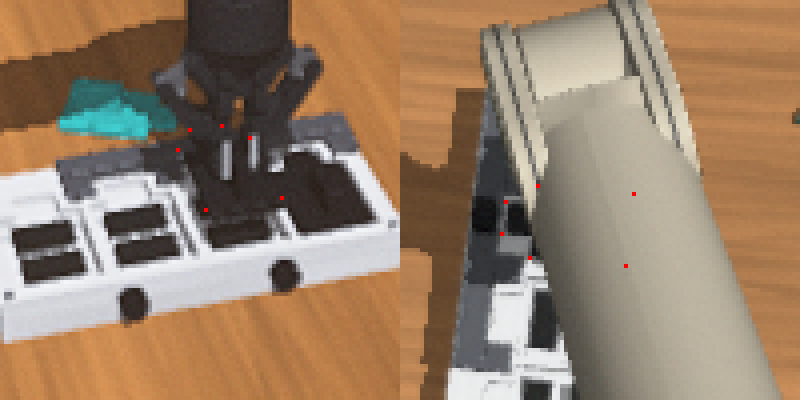

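The held cover's front edge matches the predicted corners at (206,210)–(281,198). Lower and press.

Request:
arm_command --series "1 0 0.004 0 0.001; 1 0 0 0.02 0; 1 0 0 0.02 0; 1 0 0 0.02 0; 1 0 0 0.01 0; 1 0 0 0.005 0; 1 0 0 0.003 0; 1 0 0 0 0; 1 0 0 0 0; 1 0 0 0 0"

```text
clock: 32.15
position: [0.5813, 0.0148, 0.0716]
ee_rot: [0.711, 0.703, 0.0, 0.0]
ft_force: [0.0, 0.9, -0.9]
grip_width: 0.146
grasp_force: 49.6
```

Request:
arm_command --series "1 0 0 0.004 0; 1 0 0 0.004 0; 1 0 0 0.004 0; 1 0 0 0.004 0; 1 0 0 0.003 0; 1 0 0 0 0; 1 0 0 0 0; 1 0 0 0 0; 1 0 0 0 0; 1 0 0 0 0"

```text
clock: 33.4
position: [0.5813, 0.0148, 0.0655]
ee_rot: [0.711, 0.703, -0.0, 0.0]
ft_force: [-8.5, -0.9, 18.3]
grip_width: 0.149
grasp_force: 52.0
```

Request:
arm_command --series "1 0 0 -0.005 0; 0.7 0 0 0 0; 0.7 0 0 0 0; 0.7 0 0 -0.04 0; 0.7 0.02 0 -0.035 0; 1 0 0 0 0; 1 0 0 0 0; 1 0 0 0 0; 1 0 0 0 0; 1 0 0 0 0"

```text
clock: 34.65
position: [0.5812, 0.0228, 0.0957]
ee_rot: [0.711, 0.703, -0.0, -0.0]
ft_force: [0.2, 0.2, 0.2]
grip_width: -0.0
grasp_force: 0.0
```

Request:
arm_command --series "1 0 0 0.008 0; 1 0 0 0.008 0; 1 0 0 0.008 0; 1 0 0 0.004 0; 1 0 0 0.002 0; 1 0 0 0.002 0; 1 0 0 0 0; 1 0 0 0 0; 1 0 0 0 0; 1 0 0 0 0"

```text
clock: 35.9
position: [0.5813, 0.0228, 0.0841]
ee_rot: [0.711, 0.703, -0.0, 0.0]
ft_force: [-6.7, -1.5, 12.3]
grip_width: -0.001
grasp_force: 5.9
```

Request:
arm_command --series "1 0 0 -0.03 0; 0 0 0 -0.08 0; 0 0 0 -0.08 0; 0 0 0 -0.08 0; 0 0 0 -0.03 0; 0 0 0 0 0; 0 0 0 0 0; 0 0 0 0 0; 0 0 0 0 0; 0 0 0 0 0"

```text
clock: 37.15
position: [0.5812, 0.0228, 0.2028]
ee_rot: [0.711, 0.703, -0.0, -0.0]
ft_force: [-0.8, 0.6, 1.0]
grip_width: 0.999
grasp_force: 0.0
```

```bash
python3 -c "
from h import *
for n in('top','side'):
    img,K,E=cam(n)
    for r in covers(img,K,E): 
        if .3<r[2][0]<.75 and abs(r[2][1])<.5:print(n,r)
"; python3 st.py
```

```text
top (array([232.8, 244.5]), 473, array([0.4068, 0.2672]), np.float64(-99.3), array([0.0161, 0.027 ]))
side (array([327.9, 148.2]), 1136, array([0.7349, 0.4941]), np.float64(63.3), array([0.0505, 0.0918]))
side (array([259.9, 192.6]), 288, array([0.4081, 0.2562]), np.float64(80.6), array([0.0159, 0.0328]))
side (array([349.2, 213.1]), 328, array([0.6716, 0.0559]), np.float64(90.1), array([0.0177, 0.0275]))
side (array([327.6, 217.3]), 318, array([0.5957, 0.0546]), np.float64(86.8), array([0.0172, 0.0264]))
t 37.25 p [0.5813 0.0228 0.203 ] psi 89.33 F [-0.   0.5  0.8] w 85.4 gf 0.0 q7 -0.32
```

Request:
arm_command --series "0 0.077 -0.055 0 0; 0 0.077 -0.055 0 0; 0 0.077 -0.055 0 0; 0 0.077 -0.055 0 0; 0 0.077 -0.055 0 0; 0 0.077 -0.055 0 0; 0 0.077 -0.055 0 0; 0 0.077 -0.055 0 0; 0 0 0 0 -0.05; 0 0 0 0 -0.053"

```text
clock: 38.5
position: [0.4079, 0.2718, 0.2032]
ee_rot: [0.586, 0.81, 0.0, 0.0]
ft_force: [0.4, -0.3, 0.2]
grip_width: 1.0
grasp_force: 0.0
```

Request:
arm_command --series "0 0 0 0 -0.053; 0 0 0 0 -0.053; 0 0 0 0 -0.053; 0 0 0 0 -0.053; 0 0 0 0 -0.053; 0 0 0 0 -0.053; 0 0 0 0 -0.053; 0 0 0 0 -0.053; 0 0 0 0 -0.053; 0 0 0 0 -0.053"

```text
clock: 39.75
position: [0.4082, 0.2713, 0.2032]
ee_rot: [-0.204, 0.979, -0.0, 0.0]
ft_force: [0.3, 0.0, -1.8]
grip_width: 0.999
grasp_force: 0.0
```

Request:
arm_command --series "0 0 0 0 -0.053; 0 0 0 0 -0.053; 0 0 0 0 -0.053; 0 0 0 0 -0.053; 0 0 0 0 -0.053; 0 0 0 0 -0.053; 0 0 0 0 0; 0 0 0 0 0; 0 0 0 0 0; 0 0 0 0 0"

```text
clock: 41.0
position: [0.4082, 0.2713, 0.2031]
ee_rot: [-0.646, 0.764, -0.0, 0.0]
ft_force: [0.2, 0.6, -0.2]
grip_width: 0.995
grasp_force: 0.0
```

```bash
python3 st.py .4076 .2719 .036; python3 -c "
from h import *
im=[]
for n in('top','side'):
    img,K,E=cam(n)
    for r in covers(img,K,E): 
        if .3<r[2][0]<.75 and abs(r[2][1])<.5:print(n,r)
    print(proj(K,E,[.4068,.267,.01]))
    c=img[140:280,195:345]
    im.append(cv2.resize(c,(400,373),interpolation=cv2.INTER_CUBIC))
cv2.imwrite('pics/l.png',np.hstack(im)[:,:,::-1])
"
```

```text
t 41.0 p [0.4082 0.2713 0.2031] psi 260.44 F [ 0.2  0.6 -0.2] w 84.6 gf 0.0 q7 1.99
total tool shift (units): [-0.0013  0.0018  0.4178]
top (array([310. , 176.6]), 451, array([0.6626, 0.0236]), np.float64(88.2), array([0.0172, 0.0268]))
top (array([308.7, 197.7]), 467, array([0.5881, 0.0208]), np.float64(89.0), array([0.017 , 0.0271]))
[[230.96956457 243.93136544]]
side (array([259.8, 193.1]), 268, array([0.4073, 0.2533]), np.float64(81.6), array([0.0155, 0.0309]))
side (array([349.1, 213. ]), 324, array([0.6714, 0.0562]), np.float64(89.6), array([0.0175, 0.0275]))
side (array([327.6, 217.3]), 314, array([0.5956, 0.0547]), np.float64(86.5), array([0.0172, 0.0262]))
[[258.89370488 190.62619439]]
```

View pics/l.png

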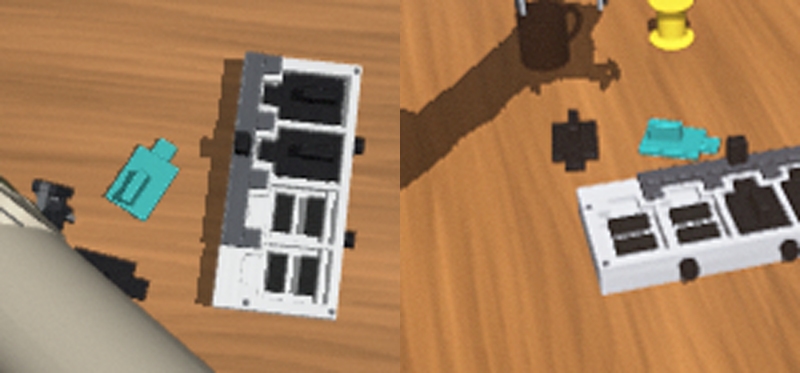

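Both bays 1–2 hold flat covers; the third cover (side crop (575,140)) has not moved. Grasp it.

Request:
arm_command --series "0 -0.001 0.002 0.07 -0.002; 0 0 0 0.08 0; 0 0 0 0.08 0; 0 0 0 0.08 0; 0 0 0 0.06 0; 0 0 0 0.046 0; 0 0 0 0 0; 1 0 0 0 0; 1 0 0 0 0; 1 0 0 0 0"

```text
clock: 42.35
position: [0.4078, 0.2718, 0.0372]
ee_rot: [-0.648, 0.761, -0.0, 0.0]
ft_force: [0.2, 0.6, -0.1]
grip_width: 0.374
grasp_force: 0.0
```

Request:
arm_command --series "1 0 0 0 0; 1 0 0 0 0; 1 0 0 0 0; 1 0 0 0 0; 1 0 0 -0.05 0; 1 0 0 -0.08 0; 1 0 0 -0.08 0; 1 0 0 -0.08 0; 1 0 0 -0.08 0; 1 0 0 0 0"

```text
clock: 43.6
position: [0.4081, 0.2727, 0.1873]
ee_rot: [-0.649, 0.761, -0.001, 0.002]
ft_force: [0.5, 0.7, -1.6]
grip_width: 0.145
grasp_force: 49.0
```

Request:
arm_command --series "1 0 0 0 0.053; 1 0 0 0 0.053; 1 0 0 0 0.053; 1 0 0 0 0.053; 1 0 0 0 0.053; 1 0 0 0 0.053; 1 0 0 0 0.053; 1 0 0 0 0.053; 1 0 0 0 0.053; 1 0 0 0 0.053"

```text
clock: 44.85
position: [0.4069, 0.2716, 0.1843]
ee_rot: [0.129, 0.992, -0.0, -0.0]
ft_force: [-0.1, -0.8, -1.3]
grip_width: 0.146
grasp_force: 48.8
```

Request:
arm_command --series "1 0 0 0 0.053; 1 0 0 0 0.053; 1 0 0 0 0.053; 1 0 0 0 0.053; 1 0 0 0 0.053; 1 0 0 0 0.053; 1 0 0 0 0.053; 1 0 0 0 0.053; 1 0 0 0 0; 1 0 0 0 0"

```text
clock: 46.1
position: [0.4072, 0.2717, 0.1845]
ee_rot: [0.711, 0.703, -0.0, -0.0]
ft_force: [0.5, -0.1, -0.1]
grip_width: 0.15
grasp_force: 48.9
```

```bash
python3 -c "
from h import *
print(box(-.025,.037))"; python3 st.py .5072 .01565 .18
```

```text
[0.50719734 0.01565389]
t 46.1 p [0.4072 0.2717 0.1845] psi 89.37 F [ 0.5 -0.1 -0.1] w 12.7 gf 48.9 q7 -0.8
total tool shift (units): [-0.6375  0.257   0.0112]
```

Request:
arm_command --series "1 -0.064 0.026 0 0; 1 -0.064 0.026 0 0; 1 -0.064 0.026 0 0; 1 -0.064 0.026 0 0; 1 -0.064 0.026 0 0; 1 -0.064 0.026 0 0; 1 -0.064 0.026 0 0; 1 -0.064 0.026 0 0; 1 -0.064 0.026 0 0; 1 -0.062 0.023 0 0"

```text
clock: 47.35
position: [0.5066, 0.0142, 0.1846]
ee_rot: [0.711, 0.703, -0.0, -0.0]
ft_force: [0.9, 0.1, 0.0]
grip_width: 0.151
grasp_force: 48.9
```

Request:
arm_command --series "1 0 0 0.06 0; 1 0 0 0.06 0; 1 0 0 0.06 0; 1 0 0 0.02 0; 1 0 0 0 0; 1 0 0 0 0; 1 0 0 0 0; 1 0 0 0 0; 1 0 0 0 0; 1 0 0 0 0"

```text
clock: 48.6
position: [0.5065, 0.0151, 0.1047]
ee_rot: [0.712, 0.702, -0.0, 0.0]
ft_force: [-0.2, -1.0, -1.7]
grip_width: 0.152
grasp_force: 48.9
```

```bash
python3 st.py .5072 .01565 .0724; python3 -c "
from h import *
im=[]
for n in('side','top'):
    img,K,E=cam(n); o=manip.get_obs()
    p=np.array(o['position']); a=np.radians(psi(o)); x=np.array([np.cos(a),np.sin(a)]); y=np.array([-x[1],x[0]])
    O=p[:2]+.005*x
    for X,Y in((-40,30),(-40,-30),(40,30),(40,-30),(62,13),(62,-13)):
        u=proj(K,E,[*(O+X/1e3*x+Y/1e3*y),p[2]-.0264])[0]
        img[int(round(u[1])),int(round(u[0]))]=(255,0,0)
    c=img[165:265,260:360] if n=='side' else img[140:240,265:365]
    im.append(cv2.resize(c,(400,400),interpolation=cv2.INTER_NEAREST))
cv2.imwrite('pics/m.png',np.hstack(im)[:,:,::-1])
"
```

```text
t 48.6 p [0.5065 0.0151 0.1047] psi 89.15 F [-0.2 -1.  -1.7] w 12.9 gf 48.9 q7 -0.29
total tool shift (units): [0.0014 0.0018 0.0809]
```

View pics/m.png

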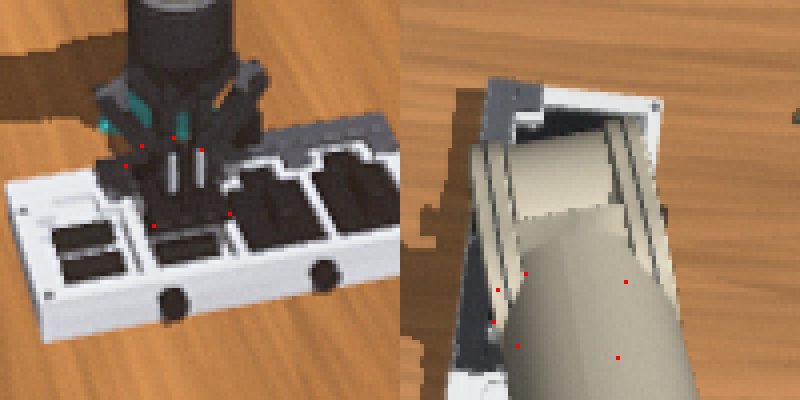

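The held cover's front edge matches the red corners at (154,226) and (229,214). Lower and press.

Request:
arm_command --series "1 0.001 0.002 0 -0.001; 1 0 0 0.02 0; 1 0 0 0.02 0; 1 0 0 0.02 0; 1 0 0 0.01 0; 1 0 0 0.005 0; 1 0 0 0.003 0; 1 0 0 0 0; 1 0 0 0 0; 1 0 0 0 0"

```text
clock: 49.95
position: [0.508, 0.0148, 0.0744]
ee_rot: [0.712, 0.703, 0.0, 0.001]
ft_force: [-3.2, -2.7, 10.0]
grip_width: 0.149
grasp_force: 50.8
```

Request:
arm_command --series "1 0 0 0.004 0; 1 0 0 0.004 0; 1 0 0 0.004 0; 1 0 0 0.004 0; 1 0 0 0.003 0; 1 0 0 0 0; 1 0 0 0 0; 1 0 0 0 0; 1 0 0 0 0; 1 0 0 0 0"

```text
clock: 51.2
position: [0.5085, 0.0131, 0.0697]
ee_rot: [0.712, 0.702, -0.001, 0.002]
ft_force: [-19.9, -10.2, 50.8]
grip_width: 0.149
grasp_force: 57.4
```

Request:
arm_command --series "1 0 0 -0.011 0; 0.7 0 0 0 0; 0.7 0 0 0 0; 0.7 0 0 -0.04 0; 0.7 0 0 -0.08 0; 0.7 0 0 -0.08 0; 0.7 -0.14 0 0 0; 0.7 -0.14 0 0 0; 0.7 -0.14 0 0 0; 0.7 -0.14 0 0 0"

```text
clock: 52.45
position: [0.5047, -0.2101, 0.1515]
ee_rot: [0.711, 0.703, 0.0, 0.001]
ft_force: [1.6, 0.2, 0.3]
grip_width: 0.299
grasp_force: 0.0
```

```bash
python3 st.py; python3 -c "
from h import *
im=[]
for n in('top','side'):
    img,K,E=cam(n)
    for r in covers(img,K,E): 
        if .3<r[2][0]<.75 and abs(r[2][1])<.5:print(n,r)
    c=img[180:250,260:360] if n=='side' else img[155:265,270:340]
    im.append(cv2.resize(c,(400,280) if n=='side' else (318,500),interpolation=cv2.INTER_CUBIC))
im[1]=cv2.copyMakeBorder(im[1],0,220,0,0,cv2.BORDER_CONSTANT)
cv2.imwrite('pics/n.png',np.hstack(im)[:,:,::-1])
"
```

```text
t 52.45 p [ 0.5047 -0.2101  0.1515] psi 89.36 F [1.6 0.2 0.3] w 25.5 gf 0.0 q7 0.18
top (array([310. , 176.6]), 449, array([0.6626, 0.0236]), np.float64(88.7), array([0.0172, 0.0268]))
top (array([385.7, 209.1]), 335, array([ 0.5687, -0.2373]), np.float64(-8.6), array([0.0082, 0.0545]))
top (array([296.1, 215.8]), 876, array([0.5196, 0.0577]), np.float64(64.9), array([0.0298, 0.0413]))
top (array([308.7, 197.8]), 468, array([0.5879, 0.0208]), np.float64(89.5), array([0.0169, 0.0272]))
```

View pics/n.png

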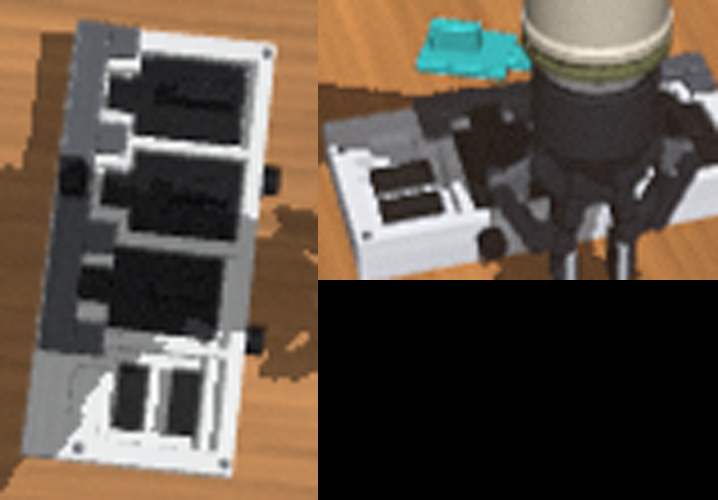

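Bays 1 and 2 look right; the third cover (crop (165,290)) looks shifted a few mm towards the lock side and so stands proud. Measure it numerically.

```bash
cat > chk.py <<'E'
from h import *
import sys
img,K,E=cam()
for thr in map(int,sys.argv[1:] or (25,30,35,40,45,50)):
    for c,s,o,a,w in covers(img,K,E,.038,thr):
        if 295<c[0]<325 and 165<c[1]<255 and s<650:
            d=o-B0; print(thr,s,"box x,y mm",np.round([1e3*d@EX,1e3*d@EY],1),"ang",(a-89.3).round(1),w)
E
python3 chk.py; python3 -c "
from h import *
img,K,E=cam(); g=img.max(2)
for Y in(-.111,-.037,.037): 
    for y0 in(-.015,.015):
        X=np.arange(-70,55,2.5)/1e3; u=proj(K,E,np.array([[*box(x,Y+y0),.04] for x in X])).astype(np.float32)
        print(Y+y0,cv2.remap(g,u[:,:1],u[:,1:],cv2.INTER_LINEAR)[:,0].tolist())
"
```

```text
25 299 box x,y mm [-13.2  32.6] ang 2.6 [0.0143 0.0247]
30 423 box x,y mm [-11.5  34.4] ang 2.4 [0.0151 0.0255]
35 251 box x,y mm [-16.9 -26. ] ang -7.6 [0.0097 0.0255]
35 429 box x,y mm [-11.3  34.3] ang 2.3 [0.0151 0.0258]
40 314 box x,y mm [ -13.7 -108.5] ang -0.8 [0.015  0.0247]
40 367 box x,y mm [-18.5 -33.2] ang -5.6 [0.0147 0.0253]
40 434 box x,y mm [-11.2  34.1] ang 2.5 [0.0152 0.0258]
45 410 box x,y mm [ -15.3 -108.5] ang -0.7 [0.016 0.025]
45 427 box x,y mm [-20.4 -36. ] ang -1.2 [0.0159 0.0256]
45 449 box x,y mm [-11.7  34.2] ang 2.3 [0.0154 0.0262]
50 421 box x,y mm [ -15.7 -108.9] ang -0.8 [0.0163 0.0251]
50 443 box x,y mm [-20.8 -36.5] ang -0.1 [0.0161 0.0259]
50 465 box x,y mm [-11.8  34.4] ang 0.3 [0.0158 0.0266]
-0.126 [235, 236, 219, 185, 141, 117, 79, 46, 38, 37, 37, 36, 34, 35, 37, 39, 38, 41, 41, 40, 38, 37, 35, 35, 31, 33, 36, 36, 38, 38, 38, 39, 37, 37, 39, 40, 40, 67, 112, 126, 153, 161, 153, 149, 148, 149, 143, 145, 127, 107]
-0.096 [234, 235, 215, 181, 144, 136, 100, 53, 42, 39, 40, 42, 39, 40, 39, 39, 41, 38, 38, 39, 38, 37, 38, 40, 38, 38, 37, 37, 37, 37, 
[... 266 characters left out ...]
, 138, 132, 128, 141, 179, 183, 153, 103, 68]
-0.022 [141, 143, 138, 110, 70, 34, 28, 24, 21, 23, 27, 25, 23, 26, 26, 25, 24, 25, 25, 24, 23, 24, 23, 23, 23, 23, 24, 24, 24, 23, 23, 22, 22, 23, 25, 47, 77, 107, 99, 96, 98, 94, 102, 104, 110, 129, 115, 91, 69, 58]
0.022 [135, 136, 137, 137, 137, 130, 107, 52, 30, 22, 19, 20, 20, 20, 18, 19, 21, 23, 23, 22, 21, 23, 24, 19, 19, 22, 24, 20, 21, 23, 25, 25, 26, 25, 23, 21, 24, 27, 38, 64, 59, 57, 57, 59, 57, 58, 55, 51, 62, 59]
0.052 [136, 138, 138, 138, 139, 134, 113, 55, 30, 23, 24, 25, 35, 40, 36, 25, 23, 22, 21, 20, 23, 21, 21, 27, 25, 24, 24, 24, 25, 24, 23, 21, 24, 23, 22, 25, 24, 22, 50, 104, 128, 134, 135, 134, 135, 135, 129, 108, 64, 59]
```

Request:
arm_command --series "0.5 0.1 0 0 0; 0.5 0.1 0 0 0; 0.5 0.1 0 0 0; 0.5 0.1 0 0 0; 0.5 0.1 0 0 0; 0.5 0.08 0.002 0 0; 0.5 0 0 0 0; 0.5 0 0 0.08 0; 0.5 0 0 0.04 0; 0.5 0 0 0 0"

```text
clock: 53.9
position: [0.5073, 0.0234, 0.1016]
ee_rot: [0.711, 0.703, -0.001, -0.001]
ft_force: [-0.4, 0.1, 0.9]
grip_width: 0.503
grasp_force: 0.0
```

```bash
python3 st.py .5083 .022 .0715
```

```text
t 53.9 p [0.5073 0.0234 0.1016] psi 89.34 F [-0.4  0.1  0.9] w 42.7 gf 0.0 q7 -0.31
total tool shift (units): [-0.0035  0.0024  0.0751]
```

Request:
arm_command --series "0.5 -0.003 0.002 0.03 0; 0.5 0 0 0.03 0; 0.5 0 0 0.014 0; 0.5 0 0 0 0; 1 0 0 0 0; 1 0 0 0 0; 1 0 0 0 0; 1 0 0 0 0; 1 0 0 0 0; 1 0 0 0 0" --newtons 60

```text
clock: 55.15
position: [0.5093, 0.0223, 0.0732]
ee_rot: [0.711, 0.703, 0.0, 0.0]
ft_force: [-1.1, 0.9, 5.6]
grip_width: 0.146
grasp_force: 59.4
```

Request:
arm_command --series "1 0 0 -0.02 0; 1 0 0 -0.04 0; 1 0 0 -0.04 0; 1 0 0 0 0; 1 0 0 0 0; 1 0 0 0 0; 1 0 0 0 0; 1 0 0 0 0; 1 0 0 0 0; 1 0 0 0 0"

```text
clock: 56.4
position: [0.509, 0.0223, 0.1127]
ee_rot: [0.711, 0.703, -0.0, 0.0]
ft_force: [-0.1, 0.0, -1.3]
grip_width: 0.145
grasp_force: 58.7
```

```bash
python3 st.py; cat > held.py <<'E'
from h import *
import sys
off=float(sys.argv[1]) # TCP above underside
img,K,E=cam('side'); g=img.max(2); o=manip.get_obs()
p=np.array(o['position']); a=np.radians(psi(o)); x=np.array([np.cos(a),np.sin(a)]); y=np.array([-x[1],x[0]])
for Y in(-24,-20,20,24):
    X=np.arange(-60,-20,2)
    for nm,z in(("under",p[2]-off),("top",p[2]-off+.01)):
        u=proj(K,E,np.array([[*(p[:2]+X_/1e3*x+Y/1e3*y),z] for X_ in X])).astype(np.float32)
        print(nm,Y,cv2.remap(g,u[:,:1],u[:,1:],cv2.INTER_LINEAR)[:,0].tolist())
E
python3 held.py .037
```

```text
t 56.4 p [0.509  0.0223 0.1127] psi 89.33 F [-0.1  0.  -1.3] w 12.3 gf 58.7 q7 -0.3
under -24 [215, 208, 216, 228, 223, 218, 193, 150, 113, 79, 51, 43, 48, 52, 52, 51, 51, 51, 50, 48]
top -24 [190, 163, 132, 89, 42, 45, 49, 50, 51, 52, 52, 52, 52, 53, 52, 51, 52, 51, 51, 51]
under -20 [125, 109, 116, 122, 121, 114, 103, 80, 66, 55, 50, 47, 50, 52, 53, 52, 51, 50, 49, 51]
top -20 [183, 144, 105, 74, 51, 44, 48, 52, 52, 52, 51, 50, 49, 49, 49, 51, 53, 54, 54, 53]
under 20 [115, 125, 134, 116, 96, 77, 57, 41, 43, 45, 49, 53, 56, 57, 57, 55, 53, 52, 52, 52]
top 20 [61, 50, 47, 46, 49, 53, 54, 54, 54, 53, 52, 53, 55, 55, 52, 49, 49, 50, 51, 51]
under 24 [110, 119, 123, 115, 93, 72, 59, 48, 46, 47, 49, 54, 56, 54, 52, 51, 50, 49, 49, 48]
top 24 [59, 43, 43, 46, 49, 53, 57, 57, 56, 54, 53, 52, 52, 52, 51, 51, 51, 53, 54, 52]
```

```bash
python3 - <<'E'
from h import *
def prof(g,K,E,p,a,off):
    a=np.radians(a); x=np.array([np.cos(a),np.sin(a)]); y=np.array([-x[1],x[0]]); X=np.arange(-64,-20,.5)
    for Y in(-24,-16,-8,8,16,24):
        u=proj(K,E,np.array([[*(p[:2]+X_/1e3*x+Y/1e3*y),p[2]-off] for X_ in X])).astype(np.float32)
        v=cv2.remap(g,u[:,:1],u[:,1:],cv2.INTER_LINEAR)[:,0].astype(float)
        d=-np.gradient(cv2.GaussianBlur(v[:,None],(0,0),2)[:,0]); print(Y,"edge X",X[np.argmax(d)],d.max().round(1),end=" | ")
    print()
img,K,E=cam('side'); o=manip.get_obs()
prof(cv2.imread('pics/h_side.png').max(2),K,E,np.array([.6492,.0149,.103]),89.32,.0354)
prof(img.max(2),K,E,np.array(o["position"]),psi(o),.036)
# tab end in top view? bar-tab height via side: save for reference
cv2.imwrite('pics/o_side.png',img[:,:,::-1])
g=img.max(2); print(g[185:225:1,300:345:2][::2].tolist())
E
```

```text
-24 edge X -40.5 6.3 | -16 edge X -52.0 4.9 | -8 edge X -34.0 1.8 | 8 edge X -35.5 2.1 | 16 edge X -35.5 1.9 | 24 edge X -21.5 2.2 | 
-24 edge X -48.0 10.7 | -16 edge X -45.5 3.5 | -8 edge X -51.5 4.4 | 8 edge X -53.0 5.4 | 16 edge X -51.0 4.5 | 24 edge X -53.0 5.3 | 
[[44, 51, 53, 51, 51, 56, 45, 108, 102, 55, 43, 54, 69, 183, 183, 178, 181, 190, 201, 192, 200, 199, 196], [50, 50, 52, 60, 51, 57, 65, 169, 53, 47, 53, 53, 155, 176, 183, 180, 182, 181, 197, 196, 196, 201, 196], [54, 55, 58, 69, 48, 55, 58, 59, 58, 51, 53, 112, 187, 180, 177, 183, 182, 184, 186, 203, 194, 197, 197], [47, 52, 70, 89, 45, 51, 54, 59, 56, 58, 55, 43, 122, 179, 178, 185, 181, 187, 181, 197, 200, 196, 200], [47, 56, 65, 90, 44, 48, 49, 51, 52, 55, 44, 49, 59, 187, 178, 179, 185, 181, 186, 190, 205, 194, 195], [53, 49, 69, 95, 46, 57, 52, 59, 80, 48, 43, 47, 49, 190, 184, 182, 185, 167, 173, 151, 113, 129, 104], [48, 56, 44, 90, 47, 53, 60, 175, 182, 36, 43, 45, 50, 155, 109, 118, 98, 101, 97, 98, 98, 97, 100], [53, 56, 70, 58, 72, 164, 84, 159, 82, 41, 43, 48, 50, 105, 99, 101, 97, 93, 108, 104, 89, 116, 11
[... 505 characters left out ...]
1, 49, 53], [49, 47, 43, 43, 56, 51, 49, 47, 156, 208, 102, 45, 53, 51, 49, 46, 47, 43, 241, 164, 45, 51, 51], [50, 50, 50, 44, 49, 46, 48, 53, 48, 42, 44, 49, 50, 44, 54, 49, 51, 51, 134, 240, 37, 48, 51], [51, 52, 52, 47, 48, 49, 47, 49, 50, 44, 48, 49, 51, 44, 48, 52, 52, 52, 45, 241, 164, 48, 53], [52, 53, 50, 48, 50, 51, 55, 53, 47, 51, 49, 50, 51, 47, 42, 51, 57, 52, 53, 102, 241, 36, 51], [56, 53, 51, 52, 52, 45, 49, 51, 109, 107, 47, 53, 51, 52, 46, 49, 51, 47, 52, 49, 209, 163, 50], [48, 47, 48, 47, 42, 52, 107, 111, 145, 234, 39, 53, 55, 51, 49, 47, 46, 49, 53, 47, 105, 241, 40], [60, 87, 99, 117, 131, 130, 119, 122, 109, 247, 101, 50, 50, 53, 47, 49, 50, 51, 51, 50, 46, 187, 175]]
```

Request:
arm_command --series "1 -0.016 -0.0045 0 0; 1 0 0 0.03 0; 1 0 0 0.03 0; 1 0 0 0.015 0; 1 0 0 0.01 0; 1 0 0 0.01 0; 1 0 0 0 0; 1 0 0 0 0; 1 0 0 0 0; 1 0 0 0 0"

```text
clock: 57.75
position: [0.5072, 0.0159, 0.0749]
ee_rot: [0.711, 0.703, 0.0, 0.0]
ft_force: [-1.3, -0.5, -1.5]
grip_width: 0.148
grasp_force: 58.7
```

```bash
python3 st.py .5072 .0158 .0732
```

```text
t 57.75 p [0.5072 0.0159 0.0749] psi 89.32 F [-1.3 -0.5 -1.5] w 12.6 gf 58.7 q7 -0.32
total tool shift (units): [-0.0002  0.0001  0.0041]
```

Request:
arm_command --series "0.6 0 0 0 0; 0.6 0 0 0 0; 0.6 0 0 0 0; 0.6 0 0 -0.04 0; 0.6 0 0 -0.08 0; 0.6 0 0 -0.08 0; 0.6 0 0 -0.08 0; 0.6 0.1 -0.04 -0.03 0; 0.6 0.1 -0.04 0 0; 0.6 0.1 -0.04 0 0"

```text
clock: 59.0
position: [0.4601, 0.1378, 0.2001]
ee_rot: [0.711, 0.703, 0.001, 0.001]
ft_force: [0.4, 0.5, -0.1]
grip_width: 0.399
grasp_force: 0.0
```

Request:
arm_command --series "0.6 0.1 -0.04 0 0; 0.6 0.1 -0.04 0 0; 0.6 0.1 -0.04 0 0; 0.6 0 0 0 0; 0.6 0 0 0 0; 0.6 0 0 0 0; 0.6 0 0 0 0; 0.6 0 0 0 0; 0.6 0 0 0 0; 0.6 0 0 0 0"

```text
clock: 60.25
position: [0.4139, 0.257, 0.1987]
ee_rot: [0.711, 0.703, -0.0, 0.0]
ft_force: [-0.3, 0.5, -0.0]
grip_width: 0.395
grasp_force: 0.0
```

```bash
python3 st.py; python3 chk.py 40 50 60; cat > lev.py <<'E'
from h import *
# compare side-view edges of every cover in its bay: rear edge (x=-60) and tab end, as apparent box x at plane z=.04
img,K,E=cam('side'); g=img.max(2).astype(np.float32)
import sys
for b,Y in zip((1,2,3),(-.111,-.037,.037)):
    for y0 in(-.02,.02,-.006,.006):
        X=np.arange(-75,60,.5)/1e3; u=proj(K,E,np.array([[*box(x,Y+y0),.04] for x in X])).astype(np.float32)
        v=cv2.remap(g,u[:,:1],u[:,1:],cv2.INTER_LINEAR)[:,0]<85
        e=np.nonzero(np.diff(v.astype(int)))[0]; print(b,y0,(X[e]*1e3).round(1).tolist())
E
python3 lev.py
```

```text
t 60.25 p [0.4139 0.257  0.1987] psi 89.33 F [-0.3  0.5 -0. ] w 33.6 gf 0.0 q7 -0.75
40 350 box x,y mm [ -14.5 -108.9] ang 0.2 [0.0151 0.0246]
40 332 box x,y mm [-18.5 -37.2] ang -0.2 [0.0152 0.0249]
50 429 box x,y mm [ -15.8 -109.1] ang -1.0 [0.0164 0.0255]
50 440 box x,y mm [-21.  -36.7] ang -0.3 [0.0161 0.0257]
50 437 box x,y mm [-19.2  37. ] ang -0.7 [0.0159 0.0257]
60 445 box x,y mm [ -16.6 -109.5] ang -0.7 [0.0166 0.0261]
60 454 box x,y mm [-20.2 -36.7] ang -0.3 [0.0162 0.0262]
60 465 box x,y mm [-19.9  36.8] ang -1.1 [0.0161 0.0263]
1 -0.02 [-63.5, 15.5, 52.5, 54.5]
1 0.02 [-62.5, 16.0, 52.0, 54.0]
1 -0.006 [-63.5, 37.0]
1 0.006 [-63.5, 38.5, 54.0, 59.0]
2 -0.02 [-63.0, 13.0]
2 0.02 [-63.5, 11.5, 50.5, 52.0]
2 -0.006 [-64.0, 34.0, 54.0, 57.5]
2 0.006 [-64.0, 34.5]
3 -0.02 [-63.5, 20.5, 52.5, 58.5]
3 0.02 [-64.0, 21.0]
3 -0.006 [-63.0, 54.5]
3 0.006 [-63.5, 47.0, 51.0, 51.5]
```

The third cover now measures (-19.5, 37) mm, inside bay 3 and proud; press it with the shut fingers.

Request:
arm_command --series "1 -0.073 0.03 0 0; 1 -0.073 0.03 0 0; 1 -0.073 0.03 0 0; 1 -0.073 0.03 0 0; 1 -0.073 0.03 0 0; 1 -0.073 0.03 0 0; 1 -0.073 0.03 0 0; 1 -0.07 0.03 0 0; 1 0 0 0 0; 1 0 0 0 0"

```text
clock: 61.6
position: [0.507, 0.0242, 0.1987]
ee_rot: [0.711, 0.703, 0.0, -0.0]
ft_force: [0.4, 0.7, 0.2]
grip_width: -0.001
grasp_force: 0.0
```

Request:
arm_command --series "1 0 0 0.07 0; 1 0 0 0.07 0; 1 0 0 0.07 0; 1 0 0 0.03 0; 1 0 0 0 0; 1 0 0 0 0; 1 0 0 0 0; 1 0 0 0 0; 1 0 0 0 0; 1 0 0 0 0"

```text
clock: 62.85
position: [0.5072, 0.0234, 0.1028]
ee_rot: [0.711, 0.703, 0.0, 0.0]
ft_force: [-0.6, -0.3, 0.4]
grip_width: -0.0
grasp_force: 0.0
```

```bash
python3 st.py .5073 .0237 .084
```

```text
t 62.85 p [0.5072 0.0234 0.1028] psi 89.32 F [-0.6 -0.3  0.4] w -0.0 gf 0.0 q7 -0.31
total tool shift (units): [0.0007 0.0003 0.0469]
```

Request:
arm_command --series "1 0 0 0.015 0; 1 0 0 0.01 0; 1 0 0 0.005 0; 1 0 0 0.005 0; 1 0 0 0.005 0; 1 0 0 0.004 0; 1 0 0 0.004 0; 1 0 0 0.003 0; 1 0 0 0 0; 1 0 0 0 0"

```text
clock: 64.1
position: [0.5079, 0.0253, 0.084]
ee_rot: [0.711, 0.703, 0.001, 0.0]
ft_force: [-7.7, 5.2, 19.3]
grip_width: -0.002
grasp_force: 9.6
```

Request:
arm_command --series "1 0 0 0.002 0; 1 0 0 0 0; 1 0 0 0 0; 1 0 0 0 0; 1 0 0 0 0; 1 0 0 0 0; 1 0 0 0 0; 1 0 0 0 0; 1 0 0 0 0; 1 0 0 0 0"

```text
clock: 65.35
position: [0.508, 0.0253, 0.084]
ee_rot: [0.711, 0.703, 0.001, 0.0]
ft_force: [-10.9, 5.0, 28.6]
grip_width: -0.002
grasp_force: 14.5
```

Request:
arm_command --series "1 0 0 -0.05 0; 1 0 0 -0.08 0; 1 0 0 -0.08 0; 1 0 0 -0.08 0; 1 0.1 -0.04 0 0; 1 0.1 -0.04 0 0; 1 0.1 -0.04 0 0; 1 0.1 -0.04 0 0; 1 0.1 -0.04 0 0; 1 0.1 -0.04 0 0"

```text
clock: 66.6
position: [0.4135, 0.2657, 0.1976]
ee_rot: [0.711, 0.703, 0.0, 0.0]
ft_force: [0.5, -0.3, -0.6]
grip_width: -0.003
grasp_force: 0.0
```

```bash
python3 st.py; python3 chk.py 50 60; python3 lev.py
```

```text
t 66.6 p [0.4135 0.2657 0.1976] psi 89.31 F [ 0.5 -0.3 -0.6] w -0.3 gf 0.0 q7 -0.78
50 424 box x,y mm [ -15.5 -109.1] ang -0.3 [0.0163 0.0253]
50 437 box x,y mm [-20.8 -36.7] ang -0.3 [0.0161 0.0255]
50 448 box x,y mm [-21.1  36.9] ang 0.5 [0.0159 0.0256]
60 444 box x,y mm [ -16.5 -109.4] ang -1.0 [0.0166 0.026 ]
60 454 box x,y mm [-20.2 -36.7] ang -0.3 [0.0162 0.0262]
60 466 box x,y mm [-21.1  36.6] ang -0.2 [0.0161 0.0263]
1 -0.02 [-63.5, 15.5, 53.0, 54.0]
1 0.02 [-62.5, 16.0, 52.5, 53.5]
1 -0.006 [-63.5, 36.5]
1 0.006 [-63.5, 38.5, 54.0, 58.5]
2 -0.02 [-63.0, 13.0]
2 0.02 [-64.0, 11.5, 51.0, 51.5]
2 -0.006 [-64.0, 34.0, 54.0, 57.0]
2 0.006 [-64.0, 34.5, 52.5, 53.5]
3 -0.02 [-63.5, 11.0, 54.0, 58.5]
3 0.02 [-63.5, 11.0, 54.5, 55.5]
3 -0.006 [-63.0, 33.0, 53.0, 54.5]
3 0.006 [-63.0, 33.0]
```

Request:
arm_command --series "0 -0.051 0.053 0 0; 0 -0.051 0.053 0 0; 0 -0.051 0.053 0 0; 0 -0.051 0.053 0 0; 0 -0.051 0.053 0 0; 0 -0.051 0.053 0 0; 0 -0.051 0.053 0 0; 0 -0.053 0.053 0 0; 0 0 0 0 0; 0 0 0 0 0" --newtons 40

```text
clock: 67.95
position: [0.5814, 0.0989, 0.1974]
ee_rot: [0.711, 0.703, -0.0, -0.0]
ft_force: [-0.8, 0.5, -0.5]
grip_width: 1.003
grasp_force: 0.0
```

```bash
python3 st.py .5810 .0997 .0808; python3 -c "
from h import *
img,K,E=cam()
for r in covers(img,K,E):print(r)"
```

```text
t 67.95 p [0.5814 0.0989 0.1974] psi 89.35 F [-0.8  0.5 -0.5] w 85.2 gf 0.0 q7 -0.45
total tool shift (units): [ 0.002  -0.0011  0.2914]
(array([343.5, 103. ]), 591, array([ 0.9433, -0.0617]), np.float64(-30.0), array([0.0747, 0.078 ]))
(array([314.1, 176.3]), 309, array([0.6614, 0.0109]), np.float64(47.0), array([0.0158, 0.0202]))
(array([586.6, 242.2]), 1193, array([ 0.52  , -0.9141]), np.float64(-0.9), array([0.0177, 0.0629]))
(array([159.1, 237.2]), 467, array([0.4059, 0.5042]), np.float64(80.6), array([0.0189, 0.0278]))
(array([291.5, 375.5]), 678, array([0.0237, 0.0194]), np.float64(122.2), array([0.0273, 0.035 ]))
```

No fourth cover is there. Grip the block and slide it home.

Request:
arm_command --series "0 0.002 -0.001 0.07 0; 0 0 0 0.08 0; 0 0 0 0.08 0; 0 0 0 0.06 0; 1 0 0 0 0; 1 0 0 0 0; 1 0 0 0 0; 1 0 0 0 0; 1 0 0 0 0; 1 0 0 0 0"

```text
clock: 69.25
position: [0.5808, 0.0996, 0.0828]
ee_rot: [0.711, 0.703, -0.0, 0.0]
ft_force: [-7.8, -1.1, 10.8]
grip_width: 0.27
grasp_force: 40.4
```

Request:
arm_command --series "1 0 -0.01 0 0; 1 0 -0.01 0 0; 1 0 -0.01 0 0; 1 0 -0.01 0 0; 1 0 -0.01 0 0; 1 0 -0.01 0 0; 1 0 -0.01 0 0; 1 0 -0.01 0 0; 1 0 -0.005 0 0; 1 0 0 0 0"

```text
clock: 70.5
position: [0.5482, 0.1, 0.0828]
ee_rot: [0.711, 0.703, 0.001, 0.001]
ft_force: [0.8, -0.4, 8.2]
grip_width: 0.271
grasp_force: 40.7
```

Request:
arm_command --series "1 0 -0.004 0 0; 1 0 -0.004 0 0; 1 0 -0.004 0 0; 1 0 -0.003 0 0; 1 0 -0.002 0 0; 1 0 0 0 0; 1 0 0 0 0; 1 0 0 0 0; 1 0 0 0 0; 1 0 0 0 0"

```text
clock: 71.75
position: [0.5435, 0.1001, 0.0829]
ee_rot: [0.711, 0.703, 0.003, 0.002]
ft_force: [14.1, 1.6, -3.1]
grip_width: 0.274
grasp_force: 39.8
```

Request:
arm_command --series "1 0 -0.003 0 0; 1 0 0 0 0; 1 0 0 0 0; 1 0 0.006 0 0; 0 0 0 0 0; 0 0 0 0 0; 0 0 0 0 0; 0 0 0 0 0; 0 0 0 -0.06 0; 0 0 0 -0.08 0"

```text
clock: 73.0
position: [0.541, 0.0998, 0.1375]
ee_rot: [0.711, 0.703, -0.001, -0.001]
ft_force: [0.2, 0.2, -0.0]
grip_width: 0.996
grasp_force: 0.0
```

Request:
arm_command --series "0 0 0 -0.08 0; 0 0 0 -0.08 0; 0 0.08 -0.05 0 0; 0 0.08 -0.05 0 0; 0 0.08 -0.05 0 0; 0 0.08 -0.05 0 0; 0 0.06 -0.05 0 0; 0 0 0 0 0; 0 0 0 0 0; 0 0 0 0 0"

```text
clock: 74.25
position: [0.4441, 0.2521, 0.2014]
ee_rot: [0.712, 0.702, -0.0, 0.0]
ft_force: [0.1, -0.4, -0.1]
grip_width: 1.001
grasp_force: 0.0
```

```bash
python3 st.py; python3 -c "
from h import *
img,K,E=cam()
for b,s,c in blobs(img.max(2)<55,15,250):
    if 275<c[0]<296 and 160<c[1]<250: print('block',s,c.round(1),ray(K,E,c,.075)[0].round(4))
g=img[:,:,:].max(2)
# bar top along its middle line: find ends at z=.052
Y=np.arange(-165,165,.5)/1e3; u=proj(K,E,np.array([[*box(.066,y),.052] for y in Y])).astype(np.float32)
v=cv2.remap(g,u[:,:1],u[:,1:],cv2.INTER_LINEAR)[:,0]<150; e=np.nonzero(np.diff(v.astype(int)))[0]; print('bar ends',(Y[e]*1e3))
u=proj(K,E,np.array([[*box(.033,y),.052] for y in Y])).astype(np.float32)
v=cv2.remap(g,u[:,:1],u[:,1:],cv2.INTER_LINEAR)[:,0]; v=(v<150)&(v>60); e=np.nonzero(np.diff(v.astype(int)))[0]; print('tongues',(Y[e]*1e3))
"; python3 lev.py
```

```text
t 74.25 p [0.4441 0.2521 0.2014] psi 89.23 F [ 0.1 -0.4 -0.1] w 85.1 gf 0.0 q7 -0.75
block [281 201   7   9  49] [284.1 204.6] [0.5433 0.0998 0.075 ]
bar ends [-121.5  124. ]
tongues [-150.  -147.  -123.   -97.   -95.5  -91.5  -50.   -21.    23.    50.
  101.   124.5  151.   155.5]
1 -0.02 [-63.5, 15.5]
1 0.02 [-62.5, 16.0, 52.5, 54.0]
1 -0.006 [-63.5, 29.5]
1 0.006 [-63.5, 30.5, 39.0, 47.0, 54.5, 57.5]
2 -0.02 [-63.0, 13.0]
2 0.02 [-64.0, 11.5, 51.0, 53.5]
2 -0.006 [-64.0, 28.5]
2 0.006 [-64.0, 27.5, 36.5, 40.0]
3 -0.02 [-64.0, 11.0, 53.5]
3 0.02 [-63.5, 10.5, 54.0, 57.0]
3 -0.006 [-63.0, 25.5]
3 0.006 [-63.0, 30.5]
```

```bash
python3 -c "
from workcell import manip
print(manip.hand_in())"
```

```text
the job is handed in; nothing more can be done
None
```

All three black covers (no fourth one was there) are pressed flush in bays 1–3, the lock bar is slid home to its locked end stop over their tabs, and the job is handed in; cover 3 first landed a few mm off and proud and had to be re-seated.

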